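# Change over the slide mounting press

## Robot

A 6-joint arm with a two-finger parallel gripper is mounted at the origin on the work surface. World frame = base frame: x ahead of the robot, y to its left, z up, the work surface at z = 0. Lengths are in m, angles in rad, forces in N, time in s.
With the tool pointing down it reaches from about 0.225 to 0.875 m from the base axis. Payload 3.4 kg.
Tool frame: the origin (TCP) lies between the finger pads; the fingertips stand 14 mm ahead of it and the grasp point (between the pads) lies 5 mm behind it; z points along the fingers, y is the direction in which the jaws open and shut (so a half turn about z gives the same grasp; the last joint's range is limited). The gripper opens to 85 mm and grips with 20 to 120 N. Pads are 22 mm wide; open, the fingers measure 114 mm over their backs; the gripper's body (76 mm by 85 mm) begins 54 mm behind the grasp point. The pads swing forward as they close: fully open they stand 13 mm farther back than shut.
Start: joints at [1.2, 0.276, 1.505, -0, 1.361, -0.121], TCP at [0.142, 0.557, 0.245] pointing down, gripper open.
Joint ranges: [-2.89, 2.89], [-0.75, 2.08], [0.22, 2.7], [-1.18, 4.32], [0.11, 2.71], [-2.7, 2.7]. Speed limits (rad/s): [2.57, 2.57, 3.14, 3.14, 3.14, 3.14].

## Interface

Orientations are given as a unit quaternion [w, x, y, z].
In Python, from rig import manip, get_image, job gives the robot as it stands. The module is installed in compiled form; this text tells all that it offers.
- The arm moves only by the tool step_arm, never from a script. Its argument "moves" is one flat list of numbers, 5 for each row, row after row: the shift along the tool's x, y, z as a fraction of full scale, then the turn about the tool's z as a fraction of full scale, then the gripper's target within -1 to 1 (shut at 1, half-way at 0, fully open at -1). In form: [dx, dy, dz, twist, hand, dx, dy, dz, twist, hand, ...]. A call has 1 to 5 rows; each row is the pose to reach, as a shift and turn from the pose commanded when the call began, along the tool's axes at that moment, turning the shorter way round; what a row does not reach only later rows make up. Full scale, the value 1, is 500 mm for a shift and pi rad for a turn. A row lasts 1/10 s, in which the tool goes at most 50 mm and 8.59 degrees, less where a joint would pass 70% of its speed; a pose out of reach is approached as far as the arm can. A call with a number of a shift or a turn outside -1 to 1 is refused whole. A call with a gripper value outside its range is refused whole. The fingers move at their own pace and stop on an object; "force" is the grip in N (left out, the last holds). Time passes only in rows, so rows that repeat a pose let the fingers close. It gives the time, the measured TCP pose, the force and the opening at its end, in the units of the state.
- manip.get_state(): the state, without advancing time (a new reading comes with each control period).
- get_image(name): name is "side" or "top"; returns a dict with "frame" (420x560x3 uint8, blue, green, red), "fx", "fy", "cx", "cy" (pixels), "k1" (the pictures are not rectified: a ray, as slopes to the right and down, at radius r is drawn at 1 + k1 r^2 times it, then the intrinsics apply), "rvec" (rotation vector, rad) and "tvec" (3), from world to camera coordinates, as OpenCV has them. Camera axes: x right, y down, z forward; pixel columns grow to the right and rows downward; lengths in m; the calibration is good to about 2 mm. A picture is of the moment at which its call begins. There is no depth.
- job.sign_off(): hands the job in, once; it reports no verdict.
The state is a dict: "clock": time; "qpos": joint angles; "qd": joint speeds; "effort": joint torques, N m; "position": TCP position; "ee_rot": TCP orientation; "contact_force": force on the tool from outside, world axes, zero at the start; "moment": the same for the moment, N m; "width": finger opening in m.
Only numpy, scipy, OpenCV 4.12 (cv2) and the standard library are available. Lean on these libraries where they do the work, as an engineer would, in place of code of your own. Each camera call takes 0.05 s, during which the arm holds its last target. There are 200 camera calls.

## Task

Change over the slide mounting press: before drawing out any plate, stand the brass weight on the red paddle so that it holds the sprung bar open by itself, and leave it there while you draw out every blue-ribbed (cured) plate and lay it flat in a compartment of the white drying tray, one to each, its rib at the blue-striped end, and slide every orange-ribbed (fresh) plate into a lane of its own under the bar, glass end first, fully home against the end stop. Once all the plates are in place, put the weight back upright, fully on its black stand, so that the bar closes on the fresh plates. Leave the other things on the bench where they are.

Things in the scene. Friction and masses are not known exactly. Their poses are not given: they have to be found in the camera images.
- press: slide mounting press, fixed: white base 200 x 212 mm, its top (lane floor) 12 mm up. Origin: centre of underside; plates slide in along +x from the open front (-x) to an aluminium end stop with its face at x = +30 mm; z up. Three lanes 52 mm wide, centred at y = -58, 0, 58 mm, between guide rails 5 mm high. A sprung rubber bar crosses the lanes; hinge at x = 75 mm, red paddle behind it
- bar (a joint): pressing bar, rad: 0 = 2 mm above the lane floor, about 0.09 = down on 8 mm plates, 0.32 = fully open (24 mm above the floor, front edge at press x -4 mm). A spring shuts it (0.20 N m on plates, 0.29 open); it stays open only while the red paddle is held down, as by the brass weight standing on it. Bar 14 mm thick
- paddle (a point): centre of the red paddle's top face (moves with the bar): flat 72 x 72 mm inside 5 mm lips, 60 mm behind the hinge. Fully open it is level, 48 mm above the table, centred at press x = 135 mm, y = 0; with the bar on plates it slopes 0.23 rad, far edge higher, centre about 13 mm higher
- seat1 (a point): lane 1 of the press: where the rib centre of a plate is when the plate is home in this lane, nose against the end stop (press x -50, y -58, 32 mm above the table); axes as the press
- seat2 (a point): lane 2 of the press: where the rib centre of a plate is when the plate is home in this lane, nose against the end stop (press x -50, y 0, 32 mm above the table); axes as the press
- seat3 (a point): lane 3 of the press: where the rib centre of a plate is when the plate is home in this lane, nose against the end stop (press x -50, y 58, 32 mm above the table); axes as the press
- tray: drying tray, fixed, white, 124 x 180 x 14 mm: floor 6 mm thick, walls 6 mm, three compartments side by side along y (centres -58, 0, 58 mm), each 112 (x) by 52 (y) mm inside. Origin: centre of underside; x along the compartments, the blue-striped end, where the ribs belong, at -x; z up
- cell1 (a point): compartment 1 of the tray: where the rib centre of a plate is when it lies centred in it with its rib at the blue-striped end (tray x -30, y -58, 26 mm above the table); axes as the tray
- cell2 (a point): compartment 2 of the tray: where the rib centre of a plate is when it lies centred in it with its rib at the blue-striped end (tray x -30, y 0, 26 mm above the table); axes as the tray
- cell3 (a point): compartment 3 of the tray: where the rib centre of a plate is when it lies centred in it with its rib at the blue-striped end (tray x -30, y 58, 26 mm above the table); axes as the tray
- cured1_rib (a point): cured slide plate with BLUE rib, clamped in lane 1 of the press at the start (may be absent): grey plate 100 x 40 x 8 mm, 70 g, glass on top; an upright grip rib 32 long x 12 wide x 24 high stands on it, its centre 30 mm from the plate's centre towards one end. Point: centre of the rib, 20 mm above the plate's underside; x from the rib end to the glass end of the plate, z up
- cured2_rib (a point): cured slide plate with BLUE rib, clamped in lane 2 of the press at the start (may be absent): grey plate 100 x 40 x 8 mm, 70 g, glass on top; an upright grip rib 32 long x 12 wide x 24 high stands on it, its centre 30 mm from the plate's centre towards one end. Point: centre of the rib, 20 mm above the plate's underside; x from the rib end to the glass end of the plate, z up
- cured3_rib (a point): cured slide plate with BLUE rib, clamped in lane 3 of the press at the start (may be absent): grey plate 100 x 40 x 8 mm, 70 g, glass on top; an upright grip rib 32 long x 12 wide x 24 high stands on it, its centre 30 mm from the plate's centre towards one end. Point: centre of the rib, 20 mm above the plate's underside; x from the rib end to the glass end of the plate, z up
- fresh1_rib (a point): fresh slide plate with ORANGE rib, lying on the blue bench pad (fixed, 210 x 270 x 2 mm) at the start (may be absent): same size as the cured plates (100 x 40 x 8 mm; rib 32 x 12 x 24 high, centred 30 mm from the plate's centre). Point: centre of the rib, 20 mm above the plate's underside; x from the rib end to the glass end of the plate, z up
- fresh2_rib (a point): fresh slide plate with ORANGE rib, lying on the blue bench pad (fixed, 210 x 270 x 2 mm) at the start (may be absent): same size as the cured plates (100 x 40 x 8 mm; rib 32 x 12 x 24 high, centred 30 mm from the plate's centre). Point: centre of the rib, 20 mm above the plate's underside; x from the rib end to the glass end of the plate, z up
- fresh3_rib (a point): fresh slide plate with ORANGE rib, lying on the blue bench pad (fixed, 210 x 270 x 2 mm) at the start (may be absent): same size as the cured plates (100 x 40 x 8 mm; rib 32 x 12 x 24 high, centred 30 mm from the plate's centre). Point: centre of the rib, 20 mm above the plate's underside; x from the rib end to the glass end of the plate, z up
- weight_knob (a point): brass weight, 0.8 kg: a round block 56 mm in diameter and 40 mm high with a round grip knob 24 mm in diameter above it, 70 mm high in all. The point is the knob's centre, 57 mm above the underside; z up.
- stand_top (a point): centre of the top of the weight's black rubber stand, a fixed disc 94 mm in diameter, 6 mm high
- jar1: amber jar, bystander, 54 mm dia x 85 mm; stands where the weight's stand does not, beside the paddle end of the press; origin under its centre
- jar2: amber bottle, bystander, 50 mm dia x 95 mm; origin under its centre
- beaker: glass beaker, bystander, 66 mm dia x 80 mm; origin under its centre
- dish: clear round dish, bystander, 90 mm dia x 28 mm; origin under its centre
- slidebox: green and white slide box, bystander, 100 x 85 x 30 mm; origin under its centre
- marker: black marker pen with red cap, bystander, 110 x 14 x 14 mm; origin under its centre
Mind the look-alikes: they are no part of the job. What is shaped like the part that bears cured3_rib but green is not meant.

How it is judged:
By the outcome, as a careful person would: the job done as asked, in the order asked, and still so for the second after the job is handed in, with the robot touching nothing.
Of cured1, cured2, cured3 only 2 to 3 are there at a start; the rules pass over those that are not, and their reading is None.
Of fresh1, fresh2, fresh3 only 2 to 3 are there at a start; the rules pass over those that are not, and their reading is None.
At some moment in a run one of fresh1, fresh2, fresh3 may be knocked a few centimetres aside while the robot is not near it.
Once in a run the grip may slacken for a moment while it holds something.
It also fails if it takes over 210 s, if anything falls off the work surface, if the arm or the gripper's body presses on something with over 40 N, if the wrist force passes 120 N, or if a joint passes its speed limit or range.

## Working session

There is one attempt and no reset: what is moved stays moved. The work goes in short steps, Python scripts to look and compute and a tool call to move; the robot and the scene stay as the last step left them, time stands still between calls to the robot, and variables do not carry over. Pictures are saved under pics/ and viewed, about 12 in all and at most 16, crops included, and the job is handed in when it is done.

Besides the shell and the picture viewer there is one more tool, called after "Emit:" in YAML: its name, and indented under it one key for each argument. step_arm: Moves the arm, as the interface text tells. Its arguments: {"type":"object","properties":{"moves":{"type":"array","items":{"type":"number","minimum":-1,"maximum":1}},"force":{"type":"number"}},"required":["moves"]}

```bash
mkdir -p pics; cat > h.py <<'E'
import numpy as np, cv2
from rig import manip, get_image, job
def snap(n,f):
    d=get_image(n); cv2.imwrite('pics/'+f+'.png',d['frame']); np.save('pics/'+f+'.npy',d,allow_pickle=True); return d
def load(f): return np.load('pics/'+f+'.npy',allow_pickle=True).item()
def crop(d,x0,y0,x1,y1,f,s=4):
    im=cv2.resize(d['frame'][y0:y1,x0:x1],None,fx=s,fy=s,interpolation=cv2.INTER_CUBIC); cv2.imwrite('pics/'+f+'.png',im)
def ray(d,u,v):
    x=(u-d['cx'])/d['fx'];y=(v-d['cy'])/d['fy']; r=np.hypot(x,y); s=r
    for _ in range(20): s=r/(1+d['k1']*s*s)
    k=s/r if r>0 else 1
    R=cv2.Rodrigues(np.array(d['rvec'],float))[0]; t=np.array(d['tvec'],float).ravel()
    return -R.T@t, R.T@np.array([x*k,y*k,1.])
def at(d,u,v,z):
    o,q=ray(d,u,v); return o+q*(z-o[2])/q[2]
def proj(d,P):
    P=np.atleast_2d(np.array(P,float)); R=cv2.Rodrigues(np.array(d['rvec'],float))[0]
    c=P@R.T+np.array(d['tvec'],float).ravel(); s=c[:,:2]/c[:,2:]; r2=(s**2).sum(1,keepdims=True)
    s=s*(1+d['k1']*r2); return s*[d['fx'],d['fy']]+[d['cx'],d['cy']]
E
python3 - <<'E'
from h import *
np.set_printoptions(precision=4,suppress=True)
for n in('top','side'):
    d=snap(n,n+'0'); print(n,d['fx'],d['k1'],ray(d,280,210))
    crop(d,0,0,560,420,n+'0v',1.4)
print(manip.get_state())
E
```

```text
top 427.83695310488054 0.02950091569302556 (array([0.4549, 0.0048, 1.2221]), array([ 0.0981,  0.0072, -0.9953]))
side 379.88958133011755 -0.08574852798126995 (array([ 0.1701, -0.5922,  0.6777]), array([ 0.4225,  0.6347, -0.6471]))
{'clock': 0.1, 'qpos': array([ 1.2   ,  0.2765,  1.506 , -0.    ,  1.3607, -0.121 ]), 'qd': array([ 0.0001, -0.0014, -0.0022,  0.0013,  0.0003,  0.0002]), 'effort': array([  0.0009, -41.77  , -24.6403,  -0.0002,   0.0056,   0.    ]), 'position': array([0.142 , 0.5567, 0.2445]), 'ee_rot': array([-0.0002,  0.1246,  0.9922, -0.0008]), 'contact_force': array([-0.0662, -0.3264, -0.3877]), 'moment': array([-0.0014,  0.0262,  0.0448]), 'width': 0.08556179943373772}
```

View pics/top0v.png

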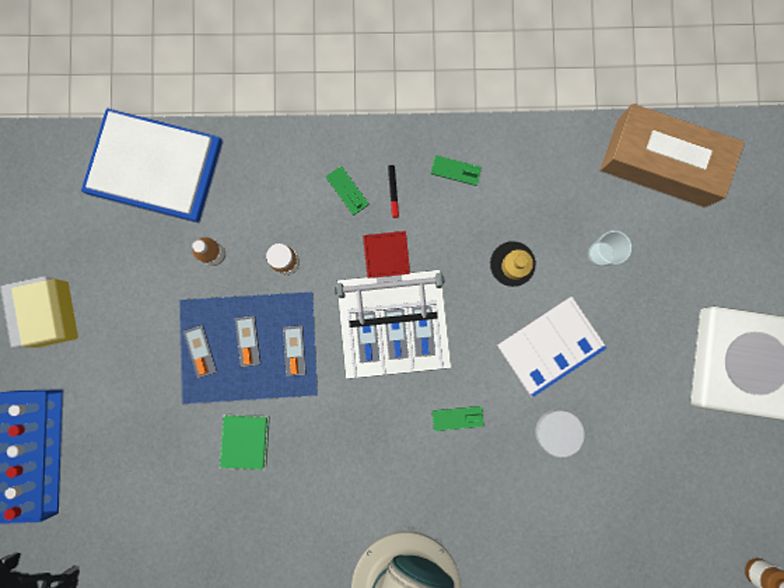

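View pics/side0v.png

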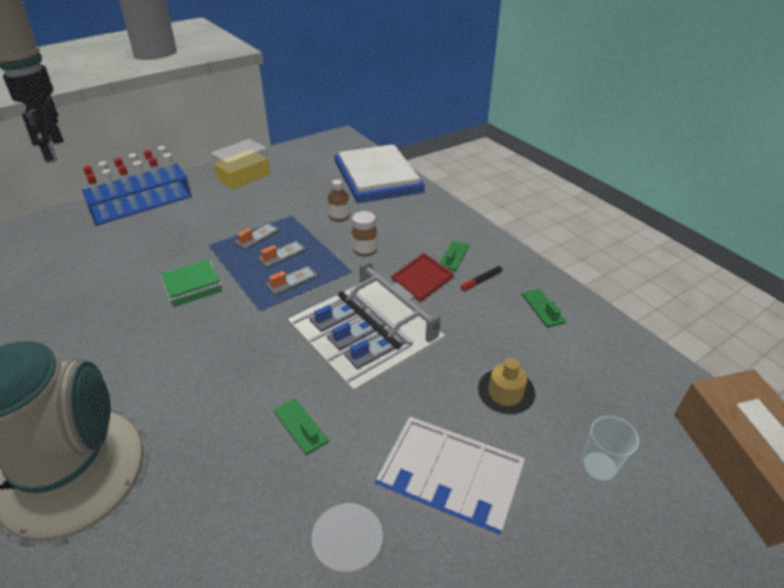

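```bash
python3 - <<'E'
from h import *
d=load('top0')
a=cv2.resize(d['frame'][155:275,232:330],None,fx=4.8,fy=4.8,interpolation=cv2.INTER_CUBIC)
b=cv2.resize(d['frame'][205:290,348:440],None,fx=3.4,fy=3.4,interpolation=cv2.INTER_CUBIC)
c=cv2.resize(d['frame'][225:275,125:222],None,fx=3.2,fy=3.2,interpolation=cv2.INTER_CUBIC)
o=np.zeros((600,800,3),np.uint8); o[:a.shape[0],:a.shape[1]]=a; o[:b.shape[0],480:480+b.shape[1]]=b; o[300:300+c.shape[0],480:480+c.shape[1]]=c
cv2.imwrite('pics/c1.png',o)
s=load('side0')
crop(s,140,135,385,300,'c2',3.2)
hsv=cv2.cvtColor(d['frame'],cv2.COLOR_BGR2HSV)
for nm,lo,hi in(('or',(5,150,120),(20,255,255)),('bl',(108,120,90),(125,255,255)),('brass',(15,100,80),(30,220,255)),('red',(0,150,60),(4,255,200))):
    n,l,st,ce=cv2.connectedComponentsWithStats(cv2.inRange(hsv,lo,hi))
    print(nm,[(ce[i].round(1).tolist(),st[i].tolist()) for i in range(1,n) if st[i,4]>12])
E
```

```text
or [([140.8, 182.1], [138, 179, 6, 7, 20]), ([175.4, 254.0], [173, 249, 6, 11, 49]), ([142.8, 261.2], [140, 256, 7, 11, 50]), ([209.0, 261.0], [207, 256, 5, 11, 47]), ([552.4, 413.5], [547, 409, 13, 11, 84])]
bl [([113.8, 124.6], [58, 78, 99, 80, 888]), ([177.4, 247.9], [129, 209, 97, 79, 5239]), ([301.8, 230.2], [299, 228, 6, 5, 24]), ([282.1, 232.3], [280, 230, 5, 5, 22]), ([261.3, 234.8], [259, 233, 6, 5, 26]), ([303.1, 246.4], [301, 241, 5, 12, 54]), ([417.3, 246.7], [413, 241, 10, 12, 63]), ([283.7, 248.7], [282, 243, 5, 12, 50]), ([262.7, 251.2], [260, 246, 6, 11, 49]), ([406.1, 264.7], [380, 247, 53, 36, 140]), ([400.5, 257.9], [396, 253, 10, 11, 61]), ([383.3, 269.0], [379, 264, 10, 11, 63]), ([23.2, 323.4], [0, 279, 45, 95, 2810])]
brass [([478.7, 111.7], [429, 74, 102, 73, 3913]), ([150.6, 173.1], [145, 170, 11, 8, 24]), ([147.4, 182.5], [143, 177, 11, 10, 41]), ([369.1, 188.4], [358, 178, 23, 22, 379]), ([207.1, 190.1], [203, 187, 9, 6, 14]), ([43.1, 223.1], [17, 199, 39, 49, 683]), ([549.2, 410.9], [544, 405, 12, 13, 60])]
red [([282.2, 149.3], [280, 144, 5, 11, 36]), ([275.7, 181.3], [260, 165, 33, 33, 916]), ([11.3, 307.1], [6, 304, 11, 7, 56]), ([10.0, 336.1], [5, 333, 11, 7, 58]), ([8.8, 366.2], [4, 363, 11, 8, 62])]
```

View pics/c1.png

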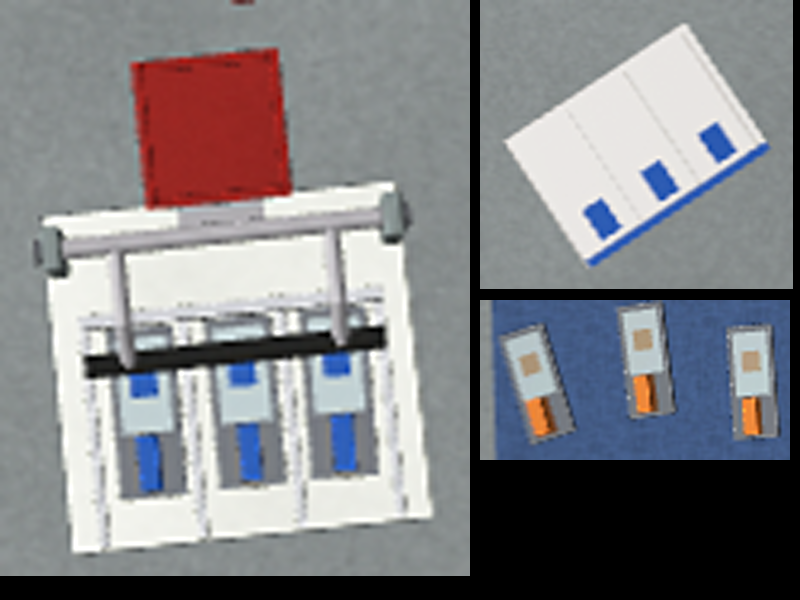

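View pics/c2.png

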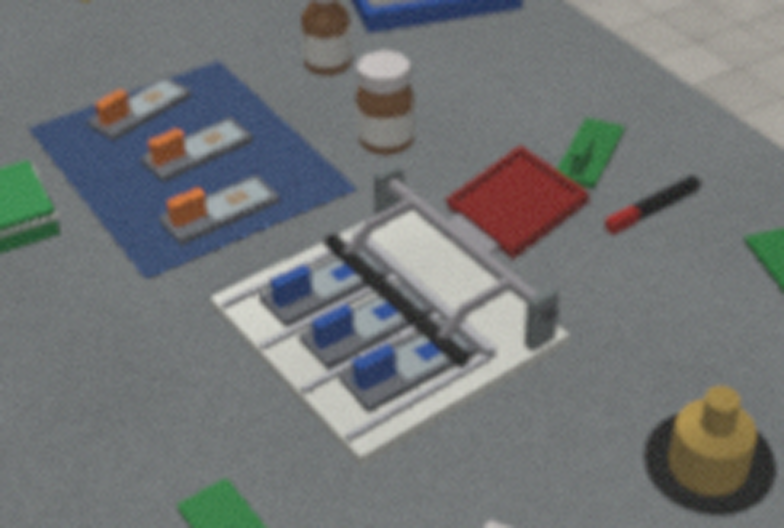

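```bash
python3 - <<'E'
from h import *
np.set_printoptions(precision=4,suppress=True)
d=load('top0'); s=load('side0')
def rect(d,pts,z): 
    P=np.array([at(d,u,v,z)[:2] for u,v in pts]); e=np.roll(P,-1,0)-P
    print(P.mean(0),'len',np.hypot(*e.T),'ang',np.degrees(np.arctan2(e[:,1],e[:,0]))); return P
f=lambda pts,ox,oy,k,x0,y0:[((x-ox)/k+x0,(y-oy)/k+y0) for x,y in pts]
print('press');rect(d,f([(72,552),(432,516),(392,184),(43,215)],0,0,4.8,232,155),.012)
rect(s,f([(360,457),(567,335),(213,298)],0,0,3.2,140,135),.012)
P=f([(360,457),(567,335),(213,298)],0,0,3.2,140,135);print([at(s,*p,.012)[:2] for p in P])
print('tray');rect(d,f([(590,265),(505,141),(685,24),(768,146)],480,0,3.4,348,205),.014)
for p in [[(502,337),(545,325),(575,430),(533,442)],[(618,311),(661,304),(675,411),(632,417)],[(728,327),(772,326),(777,439),(733,440)]]:
    print('fresh');rect(d,f(p,480,300,3.2,125,225),.010)
print('fresh ribs top c',[at(d,*p,.030)[:2] for p in((142.8,261.2),(175.4,254),(209,261))])
print('cured ribs',[at(d,*p,.040)[:2] for p in((262.7,251.2),(283.7,248.7),(303.1,246.4))])
print('side cured rib ',[at(s,x/3.2+140,y/3.2+135,.032)[:2] for x,y in((291,286),(332,327),(374,367))])
print('side fresh rib ',[at(s,x/3.2+140,y/3.2+135,.022)[:2] for x,y in((113,108),(166,147),(185,209))])
print('knob',at(d,370.7,184.3,.076),at(s,365.3,259.4-.5,.076), 'stand top',at(d,513/1.4,264/1.4,.006), at(s,361.5,278,.006))
print('cells stripe',[at(d,*p,.006)[:2] for p in((417.3,246.7),(400.5,257.9),(383.3,269))])
print('jar1',at(d,282/1.4,258/1.4,.085),'beaker',at(d,612/1.4,247/1.4,.04),'paddle',at(d,275.7,181.3,.062),'dish',at(d,400,310,.028),'gr',at(d,327,298,.01))
E
```

```text
press
[0.5141 0.012 ] len [0.2115 0.1973 0.2079 0.199 ] ang [ -85.5163    5.3369   94.021  -175.7117]
[ 0.4833 -0.0274] len [0.1964 0.2841 0.2064] ang [  4.7979 138.2077 -85.5222]
[array([ 0.4234, -0.1015]), array([ 0.6191, -0.0851]), array([0.4073, 0.1043])]
tray
[ 0.4625 -0.306 ] len [0.1223 0.1801 0.1209 0.1782] ang [  32.7663  -58.4043 -148.1407  122.0497]
fresh
[0.4662 0.3987] len [0.0385 0.0962 0.0375 0.0963] ang [ -75.328  -163.7064  104.7868   16.9339]
fresh
[0.4841 0.305 ] len [0.0381 0.095  0.0377 0.094 ] ang [ -81.8134 -172.4573   96.7001    7.7731]
fresh
[0.4626 0.2122] len [0.0387 0.0992 0.0384 0.0991] ang [ -89.8633 -177.7332   90.0361    2.4381]
fresh ribs top c [array([0.4382, 0.3934]), array([0.4559, 0.3044]), array([0.4347, 0.2121])]
cured ribs [array([0.4585, 0.063 ]), array([0.4642, 0.0052]), array([ 0.4694, -0.0484])]
side cured rib  [array([0.4576, 0.0622]), array([0.462 , 0.0044]), array([ 0.4672, -0.0489])]
side fresh rib  [array([0.4372, 0.3913]), array([0.4544, 0.3034]), array([0.4316, 0.2097])]
knob [ 0.633  -0.2337  0.076 ] [ 0.6263 -0.2371  0.076 ] stand top [ 0.6317 -0.2356  0.006 ] [ 0.6317 -0.2343  0.006 ]
cells stripe [array([ 0.4627, -0.3734]), array([ 0.4321, -0.3245]), array([ 0.4019, -0.2746])]
jar1 [0.6402 0.222  0.085 ] beaker [ 0.6571 -0.4274  0.04  ] paddle [0.6485 0.0235 0.062 ] dish [ 0.2906 -0.3106  0.028 ] gr [ 0.3249 -0.1131  0.01  ]
```

```bash
cat >> h.py <<'E'
from scipy.spatial.transform import Rotation as Ro
def pose(st=None):
    st=st or manip.get_state(); w,x,y,z=st['ee_rot']; M=Ro.from_quat([x,y,z,w]).as_matrix()
    return np.array([*st['position'],np.degrees(np.arctan2(M[1,0],M[0,0]))])  # yaw = heading of tool x
def plan(wps,start=None,mx=.23,ma=40.):
    """prints per call: rows, dx dy dz twist (fractions)"""
    p=np.array(pose() if start is None else start,float)
    for w in wps:
        w=np.array(w,float); D=w-p; D[3]=(D[3]+180)%360-180
        n=max(1,int(np.ceil(max(np.linalg.norm(D[:3])/mx,abs(D[3])/ma))))
        for i in range(n):
            d=D/n; a=np.radians(p[3]); c,s=np.cos(a),np.sin(a)
            # tool x=(c,s), tool y=(s,-c), tool z=-z
            mv=[(c*d[0]+s*d[1])/.5,(s*d[0]-c*d[1])/.5,-d[2]/.5,-d[3]/180]
            rows=int(np.ceil(max(np.linalg.norm(d[:3])/.05,abs(d[3])/8.59)-.02))
            mv=np.round(mv,3); sh=mv[:3]*.5
            p=p+[c*sh[0]+s*sh[1],s*sh[0]-c*sh[1],-sh[2],-mv[3]*180]
            print(rows,mv.tolist())
        print('  ->',p.round(4))
PC=np.array([.5137,.0106]);PY=5.1; TC=np.array([.462,-.307]);TY=32.
def inpress(x,y): return PC+Ro.from_euler('z',PY,degrees=True).as_matrix()[:2,:2]@[x/1e3,y/1e3]
def intray(x,y): return TC+Ro.from_euler('z',TY,degrees=True).as_matrix()[:2,:2]@[x/1e3,y/1e3]
E
python3 - <<'E'
from h import *
print(pose())
plan([[.632,-.235,.17,5.1],[.632,-.235,.095,5.1]])
E
```

```text
[1.41986112e-01 5.56735776e-01 2.44531898e-01 1.65689745e+02]
4 [-0.268, -0.258, 0.03, 0.178]
4 [-0.364, -0.077, 0.03, 0.178]
4 [-0.35, 0.128, 0.03, 0.178]
4 [-0.228, 0.294, 0.03, 0.178]
4 [-0.037, 0.371, 0.03, 0.178]
  -> [ 0.6319 -0.2347  0.1695  5.4897]
2 [0.0, 0.001, 0.149, 0.002]
  -> [ 0.632  -0.2352  0.095   5.1297]
```

Emit:
step_arm:
  moves: [-0.268, -0.258, 0.03, 0.178, -0.4, -0.268, -0.258, 0.03, 0.178, -0.4, -0.268, -0.258, 0.03, 0.178, -0.4, -0.268, -0.258, 0.03, 0.178, -0.4, -0.268, -0.258, 0.03, 0.178, -0.4]

```text
clock: 0.6
position: [0.2412, 0.395, 0.2296]
ee_rot: [0.001, 0.396, 0.918, -0.002]
contact_force: [0.6, 0.5, -0.1]
width: 0.0595
```

Emit:
step_arm:
  moves: [-0.364, -0.077, 0.03, 0.178, -0.4, -0.364, -0.077, 0.03, 0.178, -0.4, -0.364, -0.077, 0.03, 0.178, -0.4, -0.364, -0.077, 0.03, 0.178, -0.4, -0.364, -0.077, 0.03, 0.178, -0.4]

```text
clock: 1.1
position: [0.3396, 0.2382, 0.2149]
ee_rot: [0.001, 0.634, 0.773, -0.0]
contact_force: [-0.1, 0.7, -0.3]
width: 0.06
```

Emit:
step_arm:
  moves: [-0.35, 0.128, 0.03, 0.178, -0.4, -0.35, 0.128, 0.03, 0.178, -0.4, -0.35, 0.128, 0.03, 0.178, -0.4, -0.35, 0.128, 0.03, 0.178, -0.4, -0.35, 0.128, 0.03, 0.178, -0.4]

```text
clock: 1.6
position: [0.4385, 0.0802, 0.1999]
ee_rot: [0.001, 0.822, 0.569, 0.0]
contact_force: [-0.5, 0.1, 1.0]
width: 0.0599
```

Emit:
step_arm:
  moves: [-0.228, 0.294, 0.03, 0.178, -0.4, -0.228, 0.294, 0.03, 0.178, -0.4, -0.228, 0.294, 0.03, 0.178, -0.4, -0.228, 0.294, 0.03, 0.178, -0.4, -0.228, 0.294, 0.03, 0.178, -0.4]

```text
clock: 2.1
position: [0.5368, -0.0777, 0.1845]
ee_rot: [0.001, 0.947, 0.321, 0.001]
contact_force: [-1.1, 0.5, 0.2]
width: 0.0596
```

Emit:
step_arm:
  moves: [-0.037, 0.371, 0.03, 0.178, -0.4, -0.037, 0.371, 0.03, 0.178, -0.4, -0.037, 0.371, 0.03, 0.178, -0.4, -0.037, 0.371, 0.03, 0.178, -0.4, -0.037, 0.371, 0.03, 0.178, -0.4]

```text
clock: 2.6
position: [0.6347, -0.2357, 0.1689]
ee_rot: [0.0, 0.999, 0.048, 0.0]
contact_force: [-1.2, 0.1, 0.2]
width: 0.0597
```

```bash
python3 - <<'E'
from h import *
print(pose()); plan([[.631,-.235,.064,5.1],[.631,-.235,.15,5.1],[*inpress(135,0),.15,5.1],[*inpress(135,0),.108,5.1]])
d=snap('side','s1'); crop(d,310,190,440,300,'s1c',6)
E
```

```text
[ 0.63470159 -0.23573581  0.1688572   5.48780329]
3 [-0.007, -0.002, 0.21, 0.002]
  -> [ 0.6311 -0.2351  0.0639  5.1278]
2 [-0.0, -0.0, -0.172, 0.0]
  -> [ 0.6311 -0.2351  0.1499  5.1278]
3 [0.04, -0.255, -0.0, 0.0]
3 [0.04, -0.255, -0.0, 0.0]
  -> [0.6482 0.0225 0.1499 5.1278]
1 [0.0, -0.0, 0.084, 0.0]
  -> [0.6482 0.0225 0.1079 5.1278]
```

View pics/s1c.png

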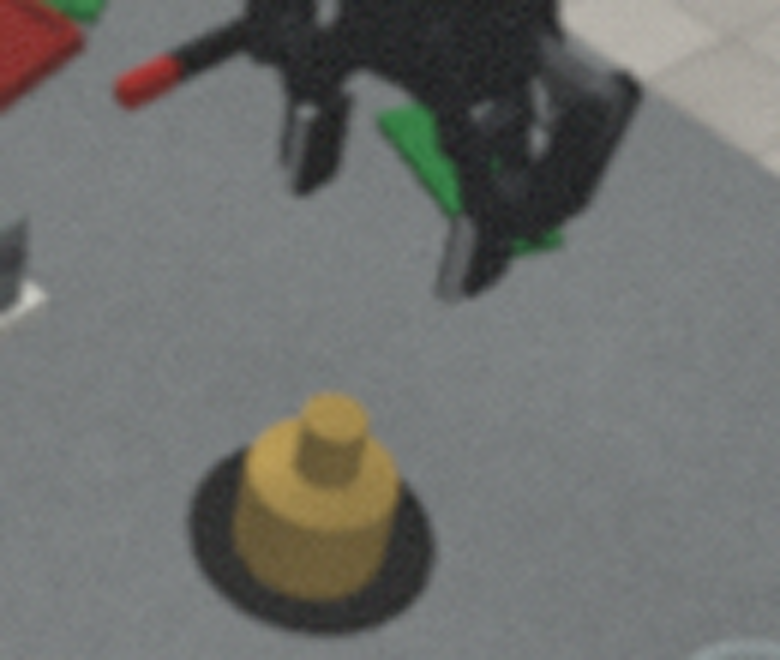

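The weight stands on its stand, knob top at about (366, 259), with the gripper above it. I descend and grip.

Emit:
step_arm:
  moves: [-0.007, -0.002, 0.1, 0.002, -0.4, -0.007, -0.002, 0.2, 0.002, -0.4, -0.007, -0.002, 0.21, 0.002, -0.4, -0.007, -0.002, 0.21, 0.002, -0.4, -0.007, -0.002, 0.21, 0.002, -0.4]

```text
clock: 3.15
position: [0.6302, -0.233, 0.068]
ee_rot: [0.001, 0.999, 0.046, 0.002]
contact_force: [0.7, -0.2, -0.5]
width: 0.06
```

Emit:
step_arm:
  moves: [0, 0, 0, 0, 1, 0, 0, 0, 0, 1, 0, 0, 0, 0, 1, 0, 0, 0, 0, 1, 0, 0, 0, 0, 1]
  force: 70

```text
clock: 3.65
position: [0.6301, -0.2357, 0.0679]
ee_rot: [0.002, 0.999, 0.045, 0.002]
contact_force: [-0.1, -4.5, 6.3]
width: 0.0219
```

Emit:
step_arm:
  moves: [0, 0, 0, 0, 1, 0, 0, -0.02, 0, 1, 0, 0, -0.04, 0, 1, 0, 0, -0.04, 0, 1, 0, 0, -0.04, 0, 1]

```text
clock: 4.15
position: [0.6282, -0.2332, 0.0848]
ee_rot: [-0.0, 0.999, 0.045, -0.0]
contact_force: [-0.2, 0.3, -8.7]
width: 0.0219
```

```bash
python3 - <<'E'
from h import *
print(pose()); x=[*inpress(135,0)]; x[0]-=.001
plan([[.629,-.2345,.155,5.1],[*x,.155,5.1],[*x,.11,5.1]])
E
```

```text
[ 0.62815456 -0.23322775  0.08484348  5.12786649]
2 [0.001, 0.003, -0.14, 0.0]
  -> [ 0.6288 -0.2347  0.1548  5.1279]
3 [0.041, -0.255, -0.0, 0.0]
3 [0.041, -0.255, -0.0, 0.0]
  -> [0.6468 0.023  0.1548 5.1279]
1 [0.001, 0.001, 0.09, 0.0]
  -> [0.6474 0.0225 0.1098 5.1279]
```

Emit:
step_arm:
  moves: [0.001, 0.003, -0.07, 0, 1, 0.001, 0.003, -0.14, 0, 1, 0.001, 0.003, -0.14, 0, 1]

```text
clock: 4.45
position: [0.6324, -0.2365, 0.1601]
ee_rot: [0.002, 0.999, 0.045, 0.005]
contact_force: [2.0, 0.1, -6.7]
width: 0.022
```

Emit:
step_arm:
  moves: [0.012, -0.08, 0, 0, 1, 0.025, -0.16, 0, 0, 1, 0.037, -0.23, 0, 0, 1, 0.041, -0.255, 0, 0, 1]

```text
clock: 4.85
position: [0.6365, -0.1015, 0.1525]
ee_rot: [-0.002, 0.999, 0.046, -0.002]
contact_force: [1.0, 0.4, -7.6]
width: 0.0218
```

Emit:
step_arm:
  moves: [0.012, -0.08, 0, 0, 1, 0.025, -0.16, 0, 0, 1, 0.037, -0.23, 0, 0, 1, 0.041, -0.255, 0, 0, 1, 0.041, -0.255, 0, 0, 1]

```text
clock: 5.35
position: [0.6462, 0.0248, 0.1533]
ee_rot: [-0.0, 0.999, 0.046, -0.002]
contact_force: [-0.7, -0.9, -8.4]
width: 0.0219
```

```bash
python3 - <<'E'
from h import *
print(pose(),manip.get_state()['contact_force'],manip.get_state()['width']); x=[*inpress(135,0)]
plan([[*x,.11,5.1]])
d=snap('side','s2'); crop(d,230,150,350,250,'s2c',6)
E
```

```text
[0.64616052 0.02477184 0.15326112 5.29906431] [-0.70439815 -0.93758856 -8.41463931] 0.021884664999159236
1 [0.004, 0.005, 0.087, 0.001]
  -> [0.6484 0.0225 0.1098 5.1191]
```

View pics/s2c.png

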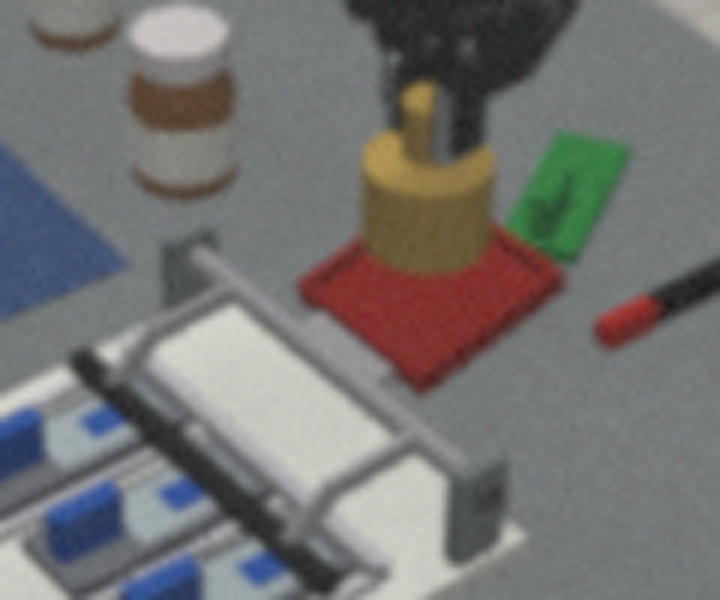

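```bash
python3 - <<'E'
from h import *
s=load('s2')
for y in (234,238): print(at(s,428/6+230,y/6+150,.091))
print('top c',at(s,428/6+230,158/6+150,.131),'paddle corner far right',inpress(135,0))
E
```

```text
[0.64449671 0.02249361 0.091     ]
[0.64284447 0.02021591 0.091     ]
top c [0.64277817 0.02279384 0.131     ] paddle corner far right [0.64816554 0.02260073]
```

The weight hangs upright over the paddle, its axis about 5 mm short of centre in x. I correct that while lowering.

Emit:
step_arm:
  moves: [0.01, 0.001, 0.03, 0, 1, 0.01, 0.001, 0.055, 0, 1, 0.01, 0.001, 0.07, 0, 1, 0.01, 0.001, 0.08, 0, 1, 0.01, 0.001, 0.086, 0, 1]

```text
clock: 5.9
position: [0.6524, 0.0214, 0.1119]
ee_rot: [0.0, 0.999, 0.044, 0.0]
contact_force: [1.0, -1.7, -4.7]
width: 0.0219
```

Emit:
step_arm:
  moves: [0, 0, 0, 0, 1, 0, 0, 0, 0, 1]

```text
clock: 6.1
position: [0.6522, 0.0221, 0.1128]
ee_rot: [0.0, 0.999, 0.045, 0.0]
contact_force: [0.1, -2.3, -5.3]
width: 0.0218
```

```bash
python3 - <<'E'
from h import *
print(pose(),manip.get_state()['contact_force'],manip.get_state()['moment'])
d=snap('side','s3'); crop(d,230,150,350,250,'s3c',6)
E
```

```text
[0.65221482 0.02212068 0.11278569 5.11918623] [ 0.1169765  -2.27985124 -5.33946844] [-0.35746857 -0.12196936 -0.03666037]
```

View pics/s3c.png

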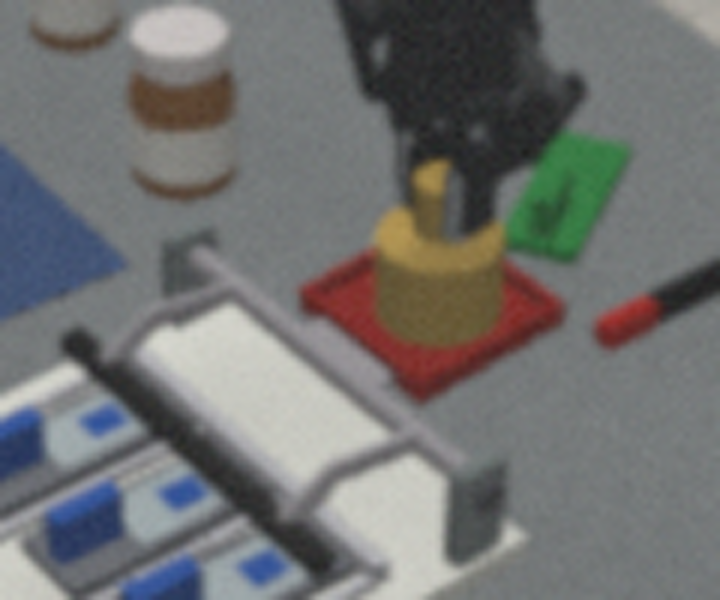

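The paddle is well down and the bar is lifting; a few mm more to go.

Emit:
step_arm:
  moves: [0, 0, 0.004, 0, 1, 0, 0, 0.006, 0, 1, 0, 0, 0.006, 0, 1]

```text
clock: 6.45
position: [0.6524, 0.0223, 0.1099]
ee_rot: [0.0, 0.999, 0.045, 0.0]
contact_force: [-0.6, -2.4, -1.7]
width: 0.0221
```

Emit:
step_arm:
  moves: [0, 0, 0.004, 0, 1, 0, 0, 0.004, 0, 1]

```text
clock: 6.65
position: [0.6527, 0.0222, 0.1096]
ee_rot: [0.0, 0.999, 0.045, 0.001]
contact_force: [-1.8, -2.6, 6.0]
width: 0.0219
```

Emit:
step_arm:
  moves: [0, 0, 0.004, 0, 1, 0, 0, 0.004, 0, 1]

```text
clock: 6.85
position: [0.6529, 0.0221, 0.1092]
ee_rot: [0.0, 0.999, 0.045, 0.002]
contact_force: [-4.4, -3.6, 13.6]
width: 0.0219
```

Emit:
step_arm:
  moves: [0, 0, -0.004, 0, 1, 0, 0, -0.004, 0, 0.4, 0, 0, -0.004, 0, -0.2, 0, 0, -0.004, 0, -0.4, 0, 0, -0.004, 0, -0.4]

```text
clock: 7.35
position: [0.6522, 0.0231, 0.1069]
ee_rot: [-0.0, 0.999, 0.045, -0.0]
contact_force: [-0.3, 1.0, 0.1]
width: 0.0598
```

Emit:
step_arm:
  moves: [0, 0, -0.04, 0, -0.4, 0, 0, -0.1, 0, -0.4, 0, 0, -0.15, 0, -0.4, 0, 0, -0.15, 0, -0.4]

```text
clock: 7.75
position: [0.6547, 0.0228, 0.1862]
ee_rot: [0.0, 0.999, 0.045, 0.004]
contact_force: [0.4, 0.5, -0.5]
width: 0.0597
```

```bash
python3 - <<'E'
from h import *
np.set_printoptions(precision=4,suppress=True)
print(pose(),manip.get_state()['contact_force'])
d=snap('side','s4'); t=snap('top','t4')
a=cv2.resize(d['frame'][140:270,190:350],None,fx=5,fy=5,interpolation=cv2.INTER_CUBIC)[:, :800]
cv2.imwrite('pics/s4c.png',a[:600])
E
```

```text
[0.6547 0.0228 0.1862 5.1397] [ 0.404   0.5033 -0.4975]
```

View pics/s4c.png

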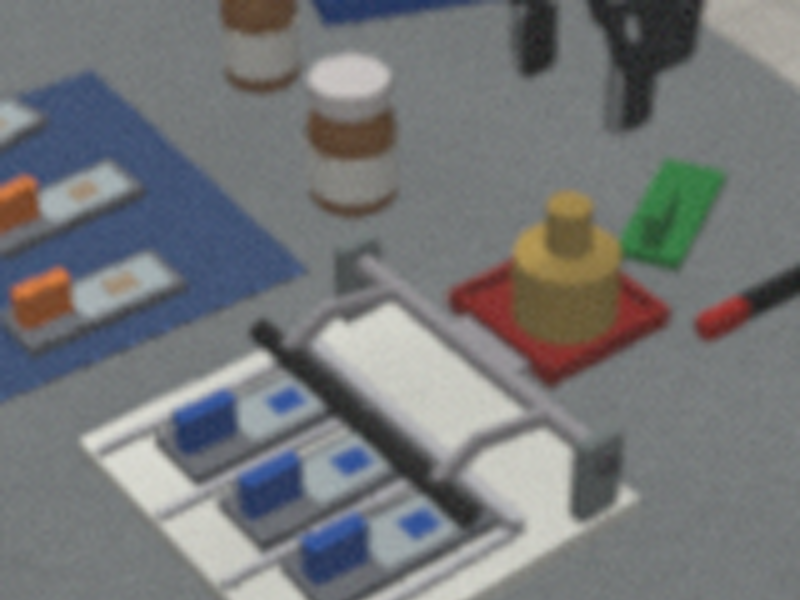

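The weight stands upright on the red paddle (knob at about (304, 180) full-frame) and the bar is up. Next: the cured plate in lane 1 (right lane, rib measured at (0.468, −0.049)).

```bash
python3 - <<'E'
from h import *
np.set_printoptions(precision=4,suppress=True)
print('knob',at(load('s4'),304,180,.118))
plan([[.56,-.02,.19,5.1],[.468,-.049,.10,5.1],[.468,-.049,.045,5.1]])
E
```

```text
knob [0.6503 0.0209 0.118 ]
3 [-0.191, 0.069, -0.016, 0.0]
  -> [ 0.5602 -0.0201  0.1902  5.134 ]
3 [-0.189, 0.041, 0.18, 0.0]
  -> [ 0.4679 -0.0489  0.1002  5.134 ]
2 [0.0, 0.0, 0.11, 0.0]
  -> [ 0.4679 -0.0489  0.0452  5.134 ]
```

Emit:
step_arm:
  moves: [-0.191, 0.069, -0.016, 0, 0.1, -0.191, 0.069, -0.016, 0, 0.1, -0.191, 0.069, -0.016, 0, 0.1]

```text
clock: 8.15
position: [0.5526, -0.0212, 0.1879]
ee_rot: [-0.0, 0.999, 0.044, -0.005]
contact_force: [1.1, -0.0, 0.4]
width: 0.0381
```

Emit:
step_arm:
  moves: [-0.189, 0.041, 0.18, 0, 0.1, -0.189, 0.041, 0.18, 0, 0.1, -0.189, 0.041, 0.18, 0, 0.1, -0.189, 0.041, 0.18, 0, 0.1]

```text
clock: 8.55
position: [0.4606, -0.0481, 0.0959]
ee_rot: [-0.002, 0.999, 0.044, -0.007]
contact_force: [0.3, -0.4, 0.2]
width: 0.0385
```

Emit:
step_arm:
  moves: [0, 0, 0.06, 0, 0.1, 0, 0, 0.11, 0, 0.1, 0, 0, 0.11, 0, 0.1, 0, 0, 0.11, 0, 0.1]

```text
clock: 8.95
position: [0.4687, -0.0491, 0.0452]
ee_rot: [-0.0, 0.999, 0.045, -0.0]
contact_force: [0.7, -0.5, -0.5]
width: 0.0384
```

```bash
python3 - <<'E'
from h import *
np.set_printoptions(precision=4,suppress=True)
print(pose(),manip.get_state()['width'])
plan([[.468,-.049,.037,5.1]])
d=snap('side','s5'); crop(d,205,200,325,300,'s5c',6)
E
```

```text
[ 0.4687 -0.0491  0.0452  5.1348] 0.038434985521316495
1 [-0.001, -0.0, 0.016, 0.0]
  -> [ 0.4682 -0.0491  0.0372  5.1348]
```

View pics/s5c.png

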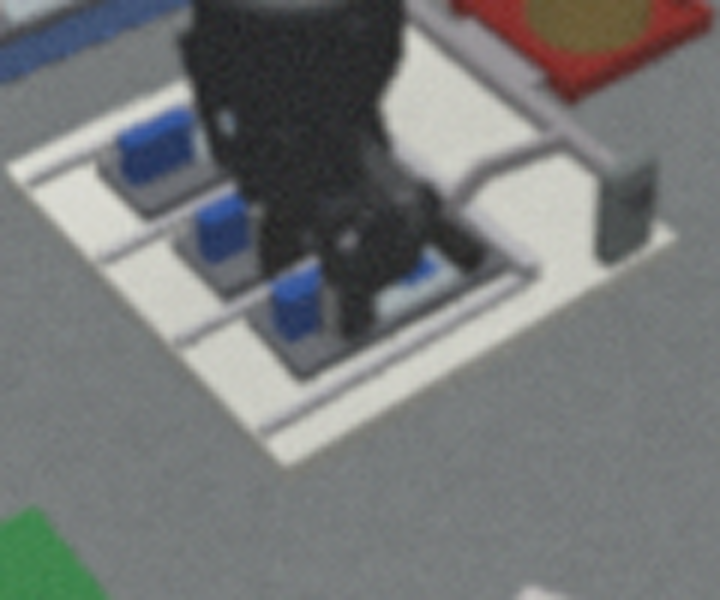

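Two fingers straddle the lane 1 rib (rib at about (300, 305) in the crop), and allowing for parallax they are centred. The neighbouring ribs are clear, so I grip.

Emit:
step_arm:
  moves: [-0.001, 0, 0.016, 0, 0.1, -0.001, 0, 0.016, 0, 0.1, -0.001, 0, 0.016, 0, 1, -0.001, 0, 0.016, 0, 1, -0.001, 0, 0.016, 0, 1]
  force: 50

```text
clock: 9.5
position: [0.4678, -0.0494, 0.0378]
ee_rot: [0.0, 0.999, 0.045, 0.001]
contact_force: [0.5, -0.1, 2.1]
width: 0.0107
```

Emit:
step_arm:
  moves: [0, 0, 0, 0, 1, 0, 0, 0, 0, 1, 0, 0, -0.004, 0, 1, 0, 0, -0.004, 0, 1]

```text
clock: 9.9
position: [0.4671, -0.0492, 0.0392]
ee_rot: [-0.0, 0.999, 0.045, -0.0]
contact_force: [-1.4, 0.0, -1.6]
width: 0.0108
```

```bash
python3 - <<'E'
from h import *
np.set_printoptions(precision=4,suppress=True)
p=pose();print(p,manip.get_state()['width'],manip.get_state()['contact_force'])
a=inpress(-50-95,-57); c=intray(-30,-58)
plan([[*a,p[2],5.1],[*a,.09,5.1],[*c,.09,32],[*c,.0425,32]])
E
```

```text
[ 0.4671 -0.0492  0.0392  5.1286] 0.010800376047959477 [-1.3698  0.0473 -1.614 ]
2 [-0.187, 0.003, -0.0, 0.0]
  -> [ 0.3741 -0.0591  0.0392  5.1286]
1 [0.0, -0.0, -0.102, 0.0]
  -> [ 0.3741 -0.0591  0.0902  5.1286]
4 [0.065, 0.32, 0.0, -0.075]
4 [-0.012, 0.326, 0.0, -0.075]
  -> [ 0.4672 -0.3719  0.0902 32.1286]
1 [-0.0, 0.0, 0.095, 0.001]
  -> [ 0.4672 -0.3719  0.0427 31.9486]
```

Emit:
step_arm:
  moves: [-0.05, 0.001, 0, 0, 1, -0.1, 0.002, 0, 0, 1, -0.14, 0.003, 0, 0, 1, -0.16, 0.003, 0, 0, 1]

```text
clock: 10.3
position: [0.3852, -0.0574, 0.0389]
ee_rot: [-0.001, 0.999, 0.045, -0.001]
contact_force: [0.6, 0.1, -0.1]
width: 0.011
```

Emit:
step_arm:
  moves: [0, 0, -0.06, 0, 1, 0, 0, -0.102, 0, 1, 0, 0, -0.102, 0, 1]

```text
clock: 10.6
position: [0.3905, -0.0588, 0.0925]
ee_rot: [0.001, 0.999, 0.045, 0.003]
contact_force: [1.1, -0.8, -1.7]
width: 0.011
```

Emit:
step_arm:
  moves: [0.01, 0.09, 0, -0.02, 1, 0.02, 0.18, 0, -0.04, 1, 0.03, 0.26, 0, -0.06, 1, 0.038, 0.32, 0, -0.075, 1, 0.038, 0.32, 0, -0.075, 1]

```text
clock: 11.1
position: [0.4231, -0.2199, 0.0895]
ee_rot: [0.001, 0.987, 0.16, 0.001]
contact_force: [0.2, 0.4, 0.2]
width: 0.011
```

Emit:
step_arm:
  moves: [-0.004, 0.09, 0, -0.02, 1, -0.008, 0.18, 0, -0.04, 1, -0.01, 0.26, 0, -0.06, 1, -0.012, 0.326, 0, -0.075, 1, -0.012, 0.326, 0, -0.075, 1]

```text
clock: 11.6
position: [0.4692, -0.376, 0.0891]
ee_rot: [0.002, 0.961, 0.276, 0.001]
contact_force: [-0.7, -0.1, -0.9]
width: 0.0108
```

```bash
python3 - <<'E'
from h import *
np.set_printoptions(precision=4,suppress=True)
p=pose();print(p,manip.get_state()['width'],manip.get_state()['contact_force'])
c=intray(-30,-58)
plan([[*c,.0425,32],[*c,.0335,32]])
d=snap('side','s6'); crop(d,250,200,400,385,'s6c',3.2)
E
```

```text
[ 0.4692 -0.376   0.0891 32.018 ] 0.010782130464526543 [-0.6702 -0.1348 -0.9319]
1 [0.001, -0.009, 0.093, 0.0]
  -> [ 0.4672 -0.372   0.0426 32.018 ]
1 [0.0, 0.0, 0.018, 0.0]
  -> [ 0.4672 -0.372   0.0336 32.018 ]
```

View pics/s6c.png

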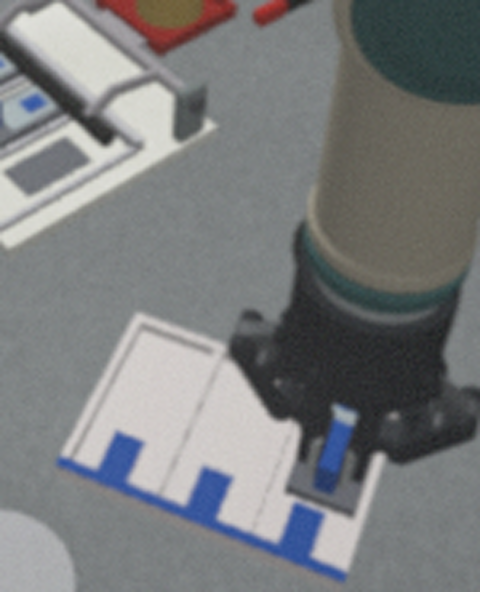

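The plate hangs over the right compartment with its rib toward the blue stripe. The lane is empty behind it. Lowering and releasing.

Emit:
step_arm:
  moves: [0.001, -0.009, 0.05, 0, 1, 0.001, -0.009, 0.093, 0, 1, 0.001, -0.009, 0.105, 0, 1, 0.001, -0.009, 0.112, 0, 1, 0.001, -0.009, 0.112, 0, 1]

```text
clock: 12.15
position: [0.4649, -0.3663, 0.0336]
ee_rot: [-0.001, 0.961, 0.277, -0.0]
contact_force: [0.1, -0.0, -0.1]
width: 0.0109
```

Emit:
step_arm:
  moves: [0, 0, 0, 0, 0.6, 0, 0, 0, 0, 0.1, 0, 0, 0, 0, 0.1, 0, 0, -0.06, 0, 0.1, 0, 0, -0.14, 0, 0.1]

```text
clock: 12.65
position: [0.4642, -0.3667, 0.1032]
ee_rot: [-0.002, 0.961, 0.277, -0.001]
contact_force: [0.3, -0.4, -0.8]
width: 0.0385
```

```bash
python3 - <<'E'
from h import *
np.set_printoptions(precision=4,suppress=True)
p=pose();print(p,manip.get_state()['width'],manip.get_state()['contact_force'])
plan([[.4635,.005,.10,5.1],[.4635,.005,.037,5.1]])
E
```

```text
[ 0.4642 -0.3667  0.1032 32.1153] 0.0385356694443574 [ 0.3307 -0.3789 -0.7558]
4 [0.197, -0.315, 0.003, 0.075]
4 [0.118, -0.352, 0.003, 0.075]
  -> [0.4636 0.0047 0.1002 5.1153]
2 [-0.0, -0.001, 0.126, 0.0]
  -> [0.4636 0.0052 0.0372 5.1153]
```

Emit:
step_arm:
  moves: [0.197, -0.315, 0.003, 0.075, 0.1, 0.197, -0.315, 0.003, 0.075, 0.1, 0.197, -0.315, 0.003, 0.075, 0.1, 0.197, -0.315, 0.003, 0.075, 0.1, 0.197, -0.315, 0.003, 0.075, 0.1]

```text
clock: 13.15
position: [0.4636, -0.1776, 0.103]
ee_rot: [-0.001, 0.987, 0.164, -0.001]
contact_force: [-0.8, 0.2, -0.2]
width: 0.0382
```

Emit:
step_arm:
  moves: [0.118, -0.352, 0.003, 0.075, 0.1, 0.118, -0.352, 0.003, 0.075, 0.1, 0.118, -0.352, 0.003, 0.075, 0.1, 0.118, -0.352, 0.003, 0.075, 0.1, 0.118, -0.352, 0.003, 0.075, 0.1]

```text
clock: 13.65
position: [0.4646, 0.0069, 0.1016]
ee_rot: [-0.001, 0.999, 0.047, 0.0]
contact_force: [0.7, -0.7, 0.4]
width: 0.0387
```

Emit:
step_arm:
  moves: [0, 0, 0, 0, 0.1, 0, 0, 0, 0, 0.1]

```text
clock: 13.85
position: [0.4655, 0.0022, 0.1015]
ee_rot: [0.0, 0.999, 0.044, 0.001]
contact_force: [0.2, -0.4, -0.2]
width: 0.0383
```

```bash
python3 - <<'E'
from h import *
np.set_printoptions(precision=4,suppress=True)
p=pose();print(p)
plan([[.4635,.005,.037,5.1]])
d=snap('side','s7'); crop(d,260,295,385,385,'s7c',5)
E
```

```text
[0.4655 0.0022 0.1015 5.0826]
2 [-0.004, -0.006, 0.129, -0.0]
  -> [0.4633 0.005  0.037  5.0826]
```

View pics/s7c.png

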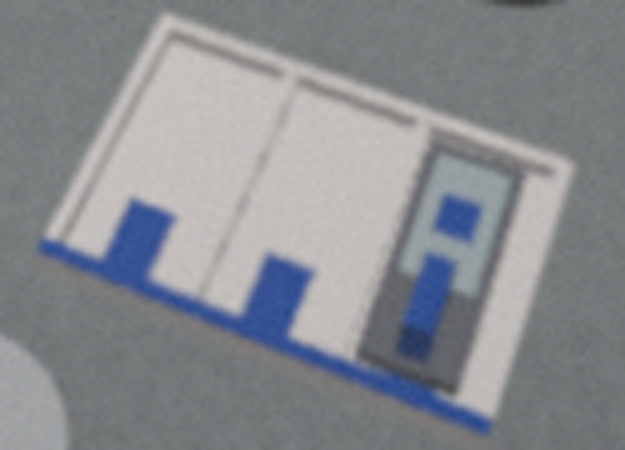

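```bash
python3 - <<'E'
from h import *
np.set_printoptions(precision=4,suppress=True)
d=load('s7'); f=lambda p:[(x/5+260,y/5+295) for x,y in p]
T=np.array([at(d,*p,.014)[:2] for p in f([(165,12),(575,158),(490,430),(40,245)])])
e=np.roll(T,-1,0)-T; print('tray',T.mean(0),np.hypot(*e.T),np.degrees(np.arctan2(e[:,1],e[:,0])))
R=Ro.from_euler('z',32,degrees=True).as_matrix()[:2,:2]
for z in (.014,.02):
  Q=np.array([at(d,*p,z)[:2] for p in f([(433,140),(523,172),(455,392),(360,355)])])
  e=np.roll(Q,-1,0)-Q; print('plate',z,Q.mean(0),np.hypot(*e.T),np.degrees(np.arctan2(e[:,1],e[:,0])),'tray xy',(Q-TC)@R, (Q-T.mean(0))@R)
E
```

```text
tray [ 0.4635 -0.3046] [0.1785 0.1234 0.1794 0.1215] [ -57.5948 -147.8286  121.7921   31.7621]
plate 0.014 [ 0.4898 -0.3522] [0.0374 0.0998 0.0365 0.0998] [ -57.4546 -146.8038  122.4992   33.7602] tray xy [[ 0.0493 -0.033 ]
 [ 0.0496 -0.0705]
 [-0.0502 -0.0726]
 [-0.0505 -0.0361]] [[ 0.0467 -0.0343]
 [ 0.0471 -0.0718]
 [-0.0527 -0.0738]
 [-0.053  -0.0374]]
plate 0.02 [ 0.4869 -0.3544] [0.0371 0.0989 0.0361 0.0989] [ -57.4546 -146.8038  122.4992   33.7602] tray xy [[ 0.0452 -0.0335]
 [ 0.0456 -0.0706]
 [-0.0533 -0.0727]
 [-0.0536 -0.0366]] [[ 0.0427 -0.0348]
 [ 0.043  -0.0719]
 [-0.0559 -0.074 ]
 [-0.0562 -0.0378]]
```

The first plate lies flat in the right compartment (tray y −35…−73 mm, within −84…−32), rib at the striped end. Now lane 2.

Emit:
step_arm:
  moves: [-0.004, -0.006, 0.07, 0, 0.1, -0.004, -0.006, 0.12, 0, 0.1, -0.004, -0.006, 0.129, 0, 0.1, -0.004, -0.006, 0.129, 0, 0.1, -0.004, -0.006, 0.129, 0, 0.1]

```text
clock: 14.4
position: [0.4637, 0.0055, 0.0376]
ee_rot: [0.0, 0.999, 0.044, 0.001]
contact_force: [-0.2, -0.0, 0.4]
width: 0.0386
```

Emit:
step_arm:
  moves: [0, 0, 0, 0, 1, 0, 0, 0, 0, 1, 0, 0, 0, 0, 1, 0, 0, 0, 0, 1, 0, 0, -0.004, 0, 1]

```text
clock: 14.9
position: [0.4627, 0.0064, 0.0392]
ee_rot: [0.0, 0.999, 0.045, 0.0]
contact_force: [-0.1, 0.4, -0.6]
width: 0.0109
```

```bash
sed -i 's/TC=np.array(.*);TY/TC=np.array([.463,-.3055]);TY/' h.py; python3 - <<'E'
from h import *
np.set_printoptions(precision=4,suppress=True)
p=pose();print(p,manip.get_state()['width'],manip.get_state()['contact_force'])
a=inpress(-50-82,-1); c=intray(-30,0)
plan([[*a,p[2],5.1],[*a,.09,5.1],[*c,.09,32],[*c,.0345,32]])
E
```

```text
[0.4627 0.0064 0.0392 5.1398] 0.010851304874941608 [-0.1398  0.4335 -0.614 ]
2 [-0.162, 0.003, -0.0, 0.0]
  -> [ 0.3822 -0.0024  0.0392  5.1398]
1 [0.0, -0.0, -0.102, 0.0]
  -> [ 0.3822 -0.0024  0.0902  5.1398]
4 [0.027, 0.323, 0.0, -0.075]
4 [-0.05, 0.32, 0.0, -0.075]
  -> [ 0.4376 -0.3216  0.0902 32.1398]
2 [0.0, -0.0, 0.111, 0.001]
  -> [ 0.4376 -0.3216  0.0347 31.9598]
```

Emit:
step_arm:
  moves: [-0.05, 0.001, 0, 0, 1, -0.1, 0.002, 0, 0, 1, -0.14, 0.003, 0, 0, 1, -0.162, 0.003, 0, 0, 1]

```text
clock: 15.3
position: [0.3795, -0.0021, 0.0386]
ee_rot: [-0.0, 0.999, 0.045, -0.001]
contact_force: [-0.3, 0.5, -0.4]
width: 0.0108
```

Emit:
step_arm:
  moves: [0, 0, -0.06, 0, 1, 0, 0, -0.102, 0, 1, 0, 0, -0.102, 0, 1]

```text
clock: 15.6
position: [0.3847, -0.0028, 0.0921]
ee_rot: [0.001, 0.999, 0.045, 0.004]
contact_force: [0.6, -0.4, -1.0]
width: 0.0106
```

Emit:
step_arm:
  moves: [0.01, 0.09, 0, -0.02, 1, 0.02, 0.18, 0, -0.04, 1, 0.03, 0.26, 0, -0.06, 1, 0.027, 0.323, 0, -0.075, 1, 0.027, 0.323, 0, -0.075, 1]

```text
clock: 16.1
position: [0.4114, -0.166, 0.0892]
ee_rot: [0.001, 0.987, 0.16, 0.001]
contact_force: [0.4, 0.3, 0.0]
width: 0.0106
```

Emit:
step_arm:
  moves: [-0.014, 0.09, 0, -0.02, 1, -0.028, 0.18, 0, -0.04, 1, -0.04, 0.26, 0, -0.06, 1, -0.05, 0.32, 0, -0.075, 1, -0.05, 0.32, 0, -0.075, 1]

```text
clock: 16.6
position: [0.4387, -0.3254, 0.0889]
ee_rot: [0.001, 0.961, 0.276, 0.0]
contact_force: [-0.4, 0.1, -0.3]
width: 0.0106
```

Emit:
step_arm:
  moves: [0, 0, 0.05, 0, 1, 0, 0, 0.08, 0, 1, 0, 0, 0.08, 0, 1, 0, 0, 0.08, 0, 1]

```text
clock: 17.0
position: [0.4371, -0.3203, 0.0493]
ee_rot: [-0.001, 0.961, 0.277, -0.0]
contact_force: [0.7, -0.3, -0.4]
width: 0.0112
```

```bash
python3 - <<'E'
from h import *
np.set_printoptions(precision=4,suppress=True)
p=pose();print(p,manip.get_state()['width'],manip.get_state()['contact_force'])
c=intray(-30,0)
plan([[*c,.034,32]])
E
```

```text
[ 0.4371 -0.3203  0.0493 32.1533] 0.011212834900537944 [ 0.6544 -0.2635 -0.4147]
1 [-0.0, 0.002, 0.031, 0.001]
  -> [ 0.4376 -0.3212  0.0338 31.9733]
```

Good. Lower, release, rise and go to lane 3.

Emit:
step_arm:
  moves: [0, 0.002, 0.02, 0, 1, 0, 0.002, 0.031, 0, 1, 0, 0.002, 0.031, 0, 1]

```text
clock: 17.3
position: [0.4375, -0.322, 0.0337]
ee_rot: [-0.001, 0.961, 0.277, -0.0]
contact_force: [-0.2, 0.1, -0.1]
width: 0.011
```

Emit:
step_arm:
  moves: [0, 0, 0, 0, 0.6, 0, 0, 0, 0, 0.1, 0, 0, 0, 0, 0.1, 0, 0, -0.06, 0, 0.1, 0, 0, -0.14, 0, 0.1]

```text
clock: 17.8
position: [0.4365, -0.3214, 0.1034]
ee_rot: [-0.002, 0.961, 0.277, -0.001]
contact_force: [-0.4, -0.3, -0.7]
width: 0.0383
```

```bash
python3 - <<'E'
from h import *
np.set_printoptions(precision=4,suppress=True)
p=pose();print(p,manip.get_state()['width'],manip.get_state()['contact_force'])
plan([[.458,.0625,.10,5.1],[.458,.0625,.037,5.1]])
E
```

```text
[ 0.4365 -0.3214  0.1034 32.117 ] 0.03830306776050004 [-0.3548 -0.2792 -0.7147]
4 [0.222, -0.314, 0.003, 0.075]
4 [0.143, -0.357, 0.003, 0.075]
  -> [0.4579 0.0626 0.1004 5.117 ]
2 [0.0, 0.0, 0.127, 0.0]
  -> [0.4579 0.0626 0.0369 5.117 ]
```

Emit:
step_arm:
  moves: [0.222, -0.314, 0.003, 0.075, 0.1, 0.222, -0.314, 0.003, 0.075, 0.1, 0.222, -0.314, 0.003, 0.075, 0.1, 0.222, -0.314, 0.003, 0.075, 0.1, 0.222, -0.314, 0.003, 0.075, 0.1]

```text
clock: 18.3
position: [0.4469, -0.1256, 0.1029]
ee_rot: [-0.001, 0.986, 0.164, -0.001]
contact_force: [-0.0, 0.1, -0.1]
width: 0.0383
```

Emit:
step_arm:
  moves: [0.143, -0.357, 0.003, 0.075, 0.1, 0.143, -0.357, 0.003, 0.075, 0.1, 0.143, -0.357, 0.003, 0.075, 0.1, 0.143, -0.357, 0.003, 0.075, 0.1, 0.143, -0.357, 0.003, 0.075, 0.1]

```text
clock: 18.8
position: [0.4593, 0.066, 0.1016]
ee_rot: [-0.001, 0.999, 0.048, 0.001]
contact_force: [0.0, -0.8, 0.1]
width: 0.0383
```

Emit:
step_arm:
  moves: [0, 0, 0.05, 0, 0.1, 0, 0, 0.1, 0, 0.1, 0, 0, 0.1, 0, 0.1]

```text
clock: 19.1
position: [0.4571, 0.0605, 0.0492]
ee_rot: [0.0, 0.999, 0.045, -0.003]
contact_force: [-0.5, -0.6, -0.2]
width: 0.0387
```

```bash
python3 - <<'E'
from h import *
np.set_printoptions(precision=4,suppress=True)
p=pose();print(p)
plan([[.458,.0625,.037,5.1]])
E
```

```text
[0.4571 0.0605 0.0492 5.1128]
1 [0.002, -0.004, 0.024, 0.0]
  -> [0.4579 0.0626 0.0372 5.1128]
```

Emit:
step_arm:
  moves: [0.002, -0.004, 0.024, 0, 0.1, 0.002, -0.004, 0.024, 0, 0.1, 0.002, -0.004, 0.024, 0, 1, 0.002, -0.004, 0.024, 0, 1, 0.002, -0.004, 0.024, 0, 1]

```text
clock: 19.6
position: [0.4608, 0.0632, 0.0404]
ee_rot: [0.0, 0.999, 0.045, 0.001]
contact_force: [1.0, -1.2, 4.4]
width: 0.0109
```

Emit:
step_arm:
  moves: [0, 0, 0, 0, 1, 0, 0, 0, 0, 1, 0, 0, -0.004, 0, 1, 0, 0, -0.004, 0, 1]

```text
clock: 20.0
position: [0.4599, 0.0636, 0.0416]
ee_rot: [-0.0, 0.999, 0.045, 0.0]
contact_force: [-0.1, 0.4, -0.7]
width: 0.0105
```

```bash
python3 - <<'E'
from h import *
np.set_printoptions(precision=4,suppress=True)
p=pose();print(p,manip.get_state()['width'],manip.get_state()['contact_force'])
a=inpress(-50-82,57); c=intray(-30,58)
plan([[*a,p[2],5.1],[*a,.09,5.1],[*c,.09,32]])
E
```

```text
[0.4599 0.0636 0.0416 5.1248] 0.010477177309808043 [-0.0632  0.3704 -0.6782]
2 [-0.166, 0.001, -0.0, 0.0]
  -> [0.3772 0.0557 0.0416 5.1248]
1 [-0.0, 0.0, -0.097, 0.0]
  -> [0.3772 0.0557 0.0901 5.1248]
4 [0.0, 0.329, 0.0, -0.075]
4 [-0.077, 0.32, 0.0, -0.075]
  -> [ 0.4065 -0.2721  0.0901 32.1248]
```

Emit:
step_arm:
  moves: [-0.05, 0.001, 0, 0, 1, -0.1, 0.001, 0, 0, 1, -0.14, 0.001, 0, 0, 1, -0.166, 0.001, 0, 0, 1]

```text
clock: 20.4
position: [0.3749, 0.0557, 0.041]
ee_rot: [-0.0, 0.999, 0.045, -0.001]
contact_force: [-0.1, -0.2, -0.9]
width: 0.0106
```

Emit:
step_arm:
  moves: [0, 0, -0.06, 0, 1, 0, 0, -0.097, 0, 1, 0, 0, -0.097, 0, 1]

```text
clock: 20.7
position: [0.3796, 0.0556, 0.0919]
ee_rot: [0.0, 0.999, 0.045, 0.003]
contact_force: [1.0, -0.1, -1.0]
width: 0.0114
```

Emit:
step_arm:
  moves: [0, 0.09, 0, -0.02, 1, 0, 0.18, 0, -0.04, 1, 0, 0.26, 0, -0.06, 1, 0, 0.329, 0, -0.075, 1, 0, 0.329, 0, -0.075, 1]

```text
clock: 21.2
position: [0.3936, -0.1122, 0.0893]
ee_rot: [0.001, 0.987, 0.16, 0.001]
contact_force: [0.7, 0.3, -0.7]
width: 0.0104
```

Emit:
step_arm:
  moves: [-0.02, 0.09, 0, -0.02, 1, -0.04, 0.18, 0, -0.04, 1, -0.06, 0.26, 0, -0.06, 1, -0.077, 0.32, 0, -0.075, 1, -0.077, 0.32, 0, -0.075, 1]

```text
clock: 21.7
position: [0.4079, -0.2758, 0.0891]
ee_rot: [0.001, 0.961, 0.275, 0.0]
contact_force: [0.7, 0.5, -1.1]
width: 0.011
```

Emit:
step_arm:
  moves: [0, 0, 0.05, 0, 1, 0, 0, 0.08, 0, 1, 0, 0, 0.08, 0, 1, 0, 0, 0.08, 0, 1]

```text
clock: 22.1
position: [0.4064, -0.2708, 0.0493]
ee_rot: [-0.001, 0.961, 0.277, -0.0]
contact_force: [1.0, -1.4, -0.2]
width: 0.0109
```

```bash
python3 - <<'E'
from h import *
np.set_printoptions(precision=4,suppress=True)
p=pose();print(p,manip.get_state()['width'],manip.get_state()['contact_force'])
c=intray(-30,58)
plan([[*c,.0355,32]])
E
```

```text
[ 0.4064 -0.2708  0.0493 32.1542] 0.010935124900629117 [ 0.9702 -1.3812 -0.2087]
1 [-0.001, 0.003, 0.028, 0.001]
  -> [ 0.4068 -0.2724  0.0353 31.9742]
```

Emit:
step_arm:
  moves: [-0.001, 0.003, 0.018, 0, 1, -0.001, 0.003, 0.028, 0, 1, -0.001, 0.003, 0.03, 0, 1, -0.001, 0.003, 0.03, 0, 1]

```text
clock: 22.5
position: [0.407, -0.2736, 0.0348]
ee_rot: [-0.0, 0.961, 0.277, 0.0]
contact_force: [-1.3, 0.1, -0.8]
width: 0.0109
```

Emit:
step_arm:
  moves: [0, 0, 0, 0, 0.6, 0, 0, 0, 0, 0.1, 0, 0, 0, 0, 0.1, 0, 0, -0.06, 0, 0.1, 0, 0, -0.14, 0, 0.1]

```text
clock: 23.0
position: [0.4056, -0.2725, 0.1039]
ee_rot: [-0.002, 0.961, 0.277, -0.001]
contact_force: [1.0, -0.1, 0.4]
width: 0.0386
```

```bash
cat >> h.py <<'E'
def orange(d,s=None):
    hsv=cv2.cvtColor(d['frame'],cv2.COLOR_BGR2HSV); n,l,st,ce=cv2.connectedComponentsWithStats(cv2.inRange(hsv,(5,150,120),(20,255,255)))
    return [(ce[i].round(1),at(d,*ce[i],.030)[:2].round(4),st[i,4]) for i in range(1,n) if st[i,4]>25 and ce[i][1]<350]
E
python3 - <<'E'
from h import *
np.set_printoptions(precision=4,suppress=True)
p=pose();print(p,manip.get_state()['width'])
t=snap('top','t8'); print(orange(load('top0'))); print(orange(t))
plan([[.433,.06,.12,5.1],[.433,.211,.10,2.3],[.433,.211,.0275,2.3]])
s=snap('side','s8')
a=cv2.resize(s['frame'][125:245,130:290],None,fx=5,fy=5,interpolation=cv2.INTER_CUBIC)
b=cv2.resize(s['frame'][295:385,260:385],None,fx=2.2,fy=2.2); a[-b.shape[0]:,-b.shape[1]:]=b
cv2.imwrite('pics/s8c.png',a)
E
```

```text
[ 0.4056 -0.2725  0.1039 32.1208] 0.038562830671498474
[(array([175.4, 254. ]), array([0.4559, 0.3045]), np.int32(49)), (array([142.8, 261.2]), array([0.4381, 0.3933]), np.int32(50)), (array([209., 261.]), array([0.4347, 0.2121]), np.int32(47))]
[(array([175.4, 254. ]), array([0.4559, 0.3045]), np.int32(49)), (array([209.1, 261.1]), array([0.4344, 0.2119]), np.int32(48)), (array([150.9, 270.9]), array([0.4112, 0.3709]), np.int32(50))]
4 [0.199, -0.272, -0.009, 0.075]
4 [0.13, -0.311, -0.009, 0.075]
  -> [0.4333 0.0604 0.12   5.1323]
4 [0.026, -0.3, 0.04, 0.016]
  -> [0.4329 0.2109 0.1    2.2523]
2 [0.0, -0.0, 0.145, -0.0]
  -> [0.4329 0.2109 0.0275 2.2523]
```

View pics/s8c.png

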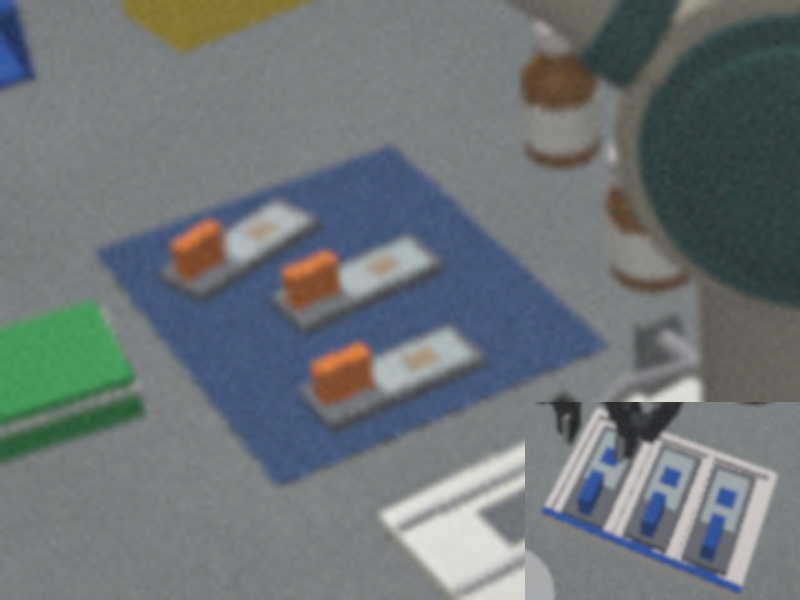

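All three cured plates lie in the tray (inset). The left fresh plate has been knocked: its rib moved from (142.8, 261.2) to (150.9, 270.9) in the top view. The other two have not moved. Next: the right-hand fresh plate into lane 3.

Emit:
step_arm:
  moves: [0.199, -0.272, -0.009, 0.075, 0.1, 0.199, -0.272, -0.009, 0.075, 0.1, 0.199, -0.272, -0.009, 0.075, 0.1, 0.199, -0.272, -0.009, 0.075, 0.1, 0.199, -0.272, -0.009, 0.075, 0.1]

```text
clock: 23.6
position: [0.418, -0.1027, 0.109]
ee_rot: [-0.001, 0.986, 0.164, -0.0]
contact_force: [-0.1, -1.3, 0.3]
width: 0.0383
```

Emit:
step_arm:
  moves: [0.13, -0.311, -0.009, 0.075, 0.1, 0.13, -0.311, -0.009, 0.075, 0.1, 0.13, -0.311, -0.009, 0.075, 0.1, 0.13, -0.311, -0.009, 0.075, 0.1, 0.13, -0.311, -0.009, 0.075, 0.1]

```text
clock: 24.1
position: [0.4314, 0.0645, 0.1137]
ee_rot: [-0.0, 0.999, 0.047, 0.0]
contact_force: [0.1, -0.6, -0.6]
width: 0.0387
```

Emit:
step_arm:
  moves: [0.026, -0.3, 0.04, 0.016, 0.1, 0.026, -0.3, 0.04, 0.016, 0.1, 0.026, -0.3, 0.04, 0.016, 0.1, 0.026, -0.3, 0.04, 0.016, 0.1, 0.026, -0.3, 0.04, 0.016, 0.1]

```text
clock: 24.6
position: [0.4307, 0.2127, 0.0932]
ee_rot: [0.001, 1.0, 0.021, -0.0]
contact_force: [-0.6, -0.1, 0.5]
width: 0.0385
```

Emit:
step_arm:
  moves: [0, 0, 0.08, 0, 0.1, 0, 0, 0.12, 0, 0.1, 0, 0, 0.12, 0, 0.1, 0, 0, 0.12, 0, 0.1]

```text
clock: 25.0
position: [0.431, 0.2114, 0.034]
ee_rot: [0.0, 1.0, 0.018, -0.0]
contact_force: [0.2, -0.5, -0.3]
width: 0.0385
```

```bash
python3 - <<'E'
from h import *
np.set_printoptions(precision=4,suppress=True)
p=pose();print(p)
plan([[.433,.211,.0275,2.3]])
d=load('s8')
Q=np.array([at(d,x/5+130,y/5+125,.010)[:2] for x,y in [(163,275),(205,296),(318,218),(277,200)]]); e=np.roll(Q,-1,0)-Q
print('A',Q.mean(0),np.hypot(*e.T),np.degrees(np.arctan2(e[:,1],e[:,0])), 'rib side', at(d,198/5+130,250/5+125,.022))
E
```

```text
[0.431  0.2114 0.034  2.1183]
1 [0.004, 0.001, 0.013, -0.001]
  -> [0.433  0.211  0.0275 2.2983]
A [0.4389 0.3755] [0.0371 0.0978 0.0361 0.0973] [ -68.5303   23.458   112.1814 -157.1399] rib side [0.4102 0.3692 0.022 ]
```

Emit:
step_arm:
  moves: [0.004, 0.001, 0.013, 0, 0.1, 0.004, 0.001, 0.013, 0, 0.1, 0.004, 0.001, 0.013, 0, 1, 0.004, 0.001, 0.013, 0, 1, 0.004, 0.001, 0.013, 0, 1]

```text
clock: 25.5
position: [0.4329, 0.2129, 0.028]
ee_rot: [-0.0, 1.0, 0.02, 0.001]
contact_force: [0.1, -0.0, 4.0]
width: 0.0107
```

Emit:
step_arm:
  moves: [0, 0, 0, 0, 1, 0, 0, 0, 0, 1]

```text
clock: 25.7
position: [0.4329, 0.2129, 0.0279]
ee_rot: [-0.0, 1.0, 0.02, 0.001]
contact_force: [-0.5, -0.2, 7.2]
width: 0.011
```

```bash
python3 - <<'E'
from h import *
np.set_printoptions(precision=4,suppress=True)
p=pose();print(p,manip.get_state()['width'],manip.get_state()['contact_force'])
a=inpress(-50-88,58); b=inpress(-50,58); print(b)
plan([[*p[:2],.09,p[3]],[*a,.09,5.1],[*a,p[2]+.0125,5.1],[*b,p[2]+.0125,5.1]])
E
```

```text
[0.4329 0.2129 0.0279 2.2675] 0.011041154652866363 [-0.5148 -0.1848  7.2258]
[0.4587 0.0639]
2 [0.0, 0.0, -0.124, -0.0]
  -> [0.4329 0.2129 0.0899 2.2675]
4 [-0.136, 0.308, -0.0, -0.016]
  -> [0.371  0.0563 0.0899 5.1475]
1 [0.0, 0.0, 0.099, 0.0]
  -> [0.371  0.0563 0.0404 5.1475]
2 [0.176, 0.001, -0.0, 0.0]
  -> [0.4587 0.0637 0.0404 5.1475]
```

Emit:
step_arm:
  moves: [0, 0, -0.06, 0, 1, 0, 0, -0.124, 0, 1, 0, 0, -0.124, 0, 1]

```text
clock: 26.0
position: [0.435, 0.2137, 0.0925]
ee_rot: [-0.001, 1.0, 0.02, 0.004]
contact_force: [1.2, 0.2, -1.4]
width: 0.0109
```

Emit:
step_arm:
  moves: [-0.04, 0.09, 0, -0.005, 1, -0.08, 0.18, 0, -0.01, 1, -0.12, 0.27, 0, -0.016, 1, -0.136, 0.308, 0, -0.016, 1, -0.136, 0.308, 0, -0.016, 1]

```text
clock: 26.5
position: [0.368, 0.0545, 0.0884]
ee_rot: [0.0, 0.999, 0.043, -0.002]
contact_force: [0.5, 0.6, -1.3]
width: 0.0108
```

Emit:
step_arm:
  moves: [0, 0, 0.05, 0, 1, 0, 0, 0.09, 0, 1, 0, 0, 0.09, 0, 1, 0, 0, 0.09, 0, 1]

```text
clock: 26.9
position: [0.3706, 0.0568, 0.044]
ee_rot: [-0.0, 0.999, 0.045, -0.001]
contact_force: [0.9, -0.2, -1.6]
width: 0.0111
```

```bash
python3 - <<'E'
from h import *
np.set_printoptions(precision=4,suppress=True)
p=pose();print(p,manip.get_state()['width'],manip.get_state()['contact_force'])
a=inpress(-50-88,58); b=inpress(-50,58)
plan([[*a,.0408,5.1],[*b,.0408,5.1]])
s=snap('side','s9'); crop(s,180,170,320,275,'s9c',5)
E
```

```text
[0.3706 0.0568 0.044  5.1741] 0.011134439569201142 [ 0.9079 -0.2487 -1.5663]
1 [0.001, 0.001, 0.006, 0.0]
  -> [0.3711 0.0563 0.041  5.1741]
2 [0.176, 0.001, 0.0, 0.0]
  -> [0.4588 0.0638 0.041  5.1741]
```

View pics/s9c.png

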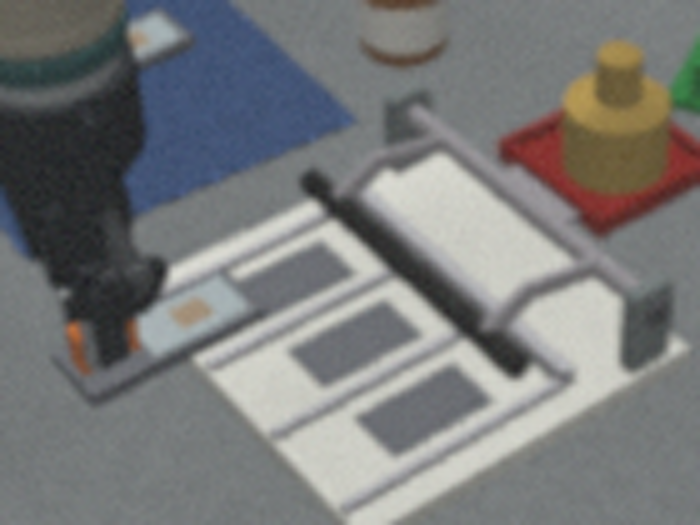

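The plate is lined up with lane 3, nose at its mouth; the weight still holds the bar open. Sliding in.

Emit:
step_arm:
  moves: [0.001, 0.001, 0.006, 0, 1, 0.001, 0.001, 0.006, 0, 1, 0.05, 0.001, 0.006, 0, 1, 0.1, 0.002, 0.006, 0, 1, 0.13, 0.002, 0.006, 0, 1]

```text
clock: 27.45
position: [0.4382, 0.061, 0.0421]
ee_rot: [0.0, 0.999, 0.045, 0.002]
contact_force: [0.3, 0.3, -0.8]
width: 0.0109
```

Emit:
step_arm:
  moves: [0.02, 0, 0, 0, 1, 0.03, 0, 0, 0, 1, 0.04, 0, 0, 0, 1, 0.04, 0, 0, 0, 1]

```text
clock: 27.85
position: [0.4553, 0.0628, 0.0413]
ee_rot: [-0.0, 0.999, 0.045, 0.0]
contact_force: [0.1, 0.1, -0.9]
width: 0.0108
```

```bash
python3 - <<'E'
from h import *
np.set_printoptions(precision=4,suppress=True)
p=pose();print(p,manip.get_state()['width'],manip.get_state()['contact_force'],inpress(-50,58))
E
```

```text
[0.4553 0.0628 0.0413 5.1288] 0.010842619023958382 [ 0.1209  0.1349 -0.8567] [0.4587 0.0639]
```

Emit:
step_arm:
  moves: [0.004, 0, 0.003, 0, 1, 0.008, 0, 0.003, 0, 1, 0.008, 0, 0.003, 0, 1]

```text
clock: 28.15
position: [0.4582, 0.0631, 0.0396]
ee_rot: [-0.0, 0.999, 0.045, -0.001]
contact_force: [-1.6, 0.5, -0.5]
width: 0.0111
```

Emit:
step_arm:
  moves: [0.004, 0, 0, 0, 1, 0.004, 0, 0, 0, 1, 0.004, 0, 0, 0, 1]

```text
clock: 28.45
position: [0.4584, 0.0633, 0.0392]
ee_rot: [-0.0, 0.999, 0.045, -0.003]
contact_force: [-4.1, -0.3, -0.4]
width: 0.0106
```

Emit:
step_arm:
  moves: [0.004, 0, 0, 0, 1, 0.004, 0, 0, 0, 1, 0.004, 0, 0, 0, 1]

```text
clock: 28.75
position: [0.4585, 0.0634, 0.0389]
ee_rot: [-0.0, 0.999, 0.045, -0.005]
contact_force: [-8.7, -0.7, 2.8]
width: 0.0114
```

Contact against the stop at the seat position (x 0.4585 against 0.4587). Release.

Emit:
step_arm:
  moves: [0, 0, 0, 0, 0.6, 0, 0, 0, 0, 0.1, 0, 0, 0, 0, 0.1, 0, 0, -0.06, 0, 0.1, 0, 0, -0.14, 0, 0.1]

```text
clock: 29.25
position: [0.4623, 0.0634, 0.1092]
ee_rot: [-0.0, 0.999, 0.045, -0.002]
contact_force: [0.7, 0.5, -0.2]
width: 0.0383
```

Emit:
step_arm:
  moves: [0, 0, 0, 0, 0.1]

```text
clock: 29.35
position: [0.4678, 0.0635, 0.1144]
ee_rot: [0.0, 0.999, 0.045, 0.006]
contact_force: [1.2, 0.0, -0.1]
width: 0.0386
```

```bash
python3 - <<'E'
from h import *
np.set_printoptions(precision=4,suppress=True)
p=pose();print(p)
print(orange(snap('top','t10')))
plan([[.4545,.303,.10,7.7],[.4545,.303,.034,7.7]])
E
```

```text
[0.4678 0.0635 0.1144 5.1298]
[(array([175.4, 254. ]), array([0.4559, 0.3045]), np.int32(49)), (array([150.9, 270.9]), array([0.4112, 0.3709]), np.int32(50))]
3 [0.01, -0.24, 0.012, -0.007]
3 [0.015, -0.239, 0.012, -0.007]
  -> [0.4545 0.303  0.1004 7.6524]
2 [-0.0, 0.0, 0.133, -0.0]
  -> [0.4545 0.303  0.0339 7.6524]
```

Emit:
step_arm:
  moves: [0.01, -0.24, 0.012, -0.007, 0.1, 0.01, -0.24, 0.012, -0.007, 0.1, 0.01, -0.24, 0.012, -0.007, 0.1, 0.01, -0.24, 0.012, -0.007, 0.1]

```text
clock: 29.8
position: [0.4569, 0.1856, 0.1027]
ee_rot: [-0.0, 0.998, 0.058, -0.001]
contact_force: [0.8, -0.6, 0.1]
width: 0.0386
```

Emit:
step_arm:
  moves: [0.015, -0.239, 0.012, -0.007, 0.1, 0.015, -0.239, 0.012, -0.007, 0.1, 0.015, -0.239, 0.012, -0.007, 0.1, 0.015, -0.239, 0.012, -0.007, 0.1]

```text
clock: 30.2
position: [0.4517, 0.3044, 0.0969]
ee_rot: [0.0, 0.998, 0.068, -0.0]
contact_force: [-0.2, -0.1, 1.1]
width: 0.038
```

Emit:
step_arm:
  moves: [0, 0, 0.08, 0, 0.1, 0, 0, 0.12, 0, 0.1, 0, 0, 0.12, 0, 0.1, 0, 0, 0.12, 0, 0.1]

```text
clock: 30.6
position: [0.4518, 0.3015, 0.0377]
ee_rot: [0.0, 0.998, 0.066, -0.0]
contact_force: [-0.3, 0.1, -0.1]
width: 0.0383
```

```bash
python3 - <<'E'
from h import *
np.set_printoptions(precision=4,suppress=True)
p=pose();print(p)
plan([[.4545,.303,.0285,7.7]])
E
```

```text
[0.4518 0.3015 0.0377 7.5758]
1 [0.006, -0.002, 0.018, -0.001]
  -> [0.4547 0.3029 0.0287 7.7558]
```

Emit:
step_arm:
  moves: [0.006, -0.002, 0.018, 0, 0.1, 0.006, -0.002, 0.018, 0, 0.1, 0.006, -0.002, 0.018, 0, 1, 0.006, -0.002, 0.018, 0, 1, 0.006, -0.002, 0.018, 0, 1]

```text
clock: 31.1
position: [0.4549, 0.3047, 0.0295]
ee_rot: [-0.0, 0.998, 0.067, 0.001]
contact_force: [-0.1, -1.3, 1.8]
width: 0.0109
```

Emit:
step_arm:
  moves: [0, 0, 0, 0, 1, 0, 0, 0, 0, 1]

```text
clock: 31.3
position: [0.4549, 0.3047, 0.0295]
ee_rot: [-0.0, 0.998, 0.067, 0.001]
contact_force: [-0.2, -1.3, 6.7]
width: 0.0108
```

```bash
python3 - <<'E'
from h import *
np.set_printoptions(precision=4,suppress=True)
p=pose();print(p,manip.get_state()['width'],manip.get_state()['contact_force'])
a=inpress(-50-88,0); print(inpress(-50,0))
plan([[*p[:2],.09,p[3]],[*a,.09,5.1]])
E
```

```text
[0.4549 0.3047 0.0295 7.6625] 0.010849101954357407 [-0.1656 -1.3224  6.6644]
[0.4639 0.0062]
2 [0.0, 0.0, -0.121, -0.0]
  -> [0.4549 0.3047 0.09   7.6625]
4 [-0.119, 0.293, -0.0, 0.007]
4 [-0.112, 0.296, -0.0, 0.007]
  -> [ 0.3763 -0.0018  0.09    5.1425]
```

Emit:
step_arm:
  moves: [0, 0, -0.06, 0, 1, 0, 0, -0.121, 0, 1, 0, 0, -0.121, 0, 1]

```text
clock: 31.6
position: [0.4568, 0.3057, 0.0927]
ee_rot: [-0.002, 0.998, 0.067, 0.003]
contact_force: [-0.0, 0.4, -0.6]
width: 0.0111
```

Emit:
step_arm:
  moves: [-0.036, 0.09, 0, 0.002, 1, -0.072, 0.18, 0, 0.004, 1, -0.11, 0.26, 0, 0.007, 1, -0.119, 0.293, 0, 0.007, 1]

```text
clock: 32.0
position: [0.4109, 0.1483, 0.0879]
ee_rot: [0.001, 0.998, 0.055, -0.003]
contact_force: [0.1, 0.7, -0.1]
width: 0.0109
```

Emit:
step_arm:
  moves: [-0.036, 0.09, 0, 0.002, 1, -0.072, 0.18, 0, 0.004, 1, -0.1, 0.26, 0, 0.007, 1, -0.112, 0.296, 0, 0.007, 1, -0.112, 0.296, 0, 0.007, 1]

```text
clock: 32.5
position: [0.3745, -0.0037, 0.0886]
ee_rot: [-0.0, 0.999, 0.043, -0.001]
contact_force: [-0.7, -0.7, -1.3]
width: 0.0111
```

Emit:
step_arm:
  moves: [0, 0, 0.05, 0, 1, 0, 0, 0.085, 0, 1, 0, 0, 0.085, 0, 1, 0, 0, 0.085, 0, 1]

```text
clock: 32.9
position: [0.3756, -0.0013, 0.0465]
ee_rot: [-0.0, 0.999, 0.045, -0.001]
contact_force: [-0.3, 0.5, -0.8]
width: 0.0109
```

```bash
python3 - <<'E'
from h import *
np.set_printoptions(precision=4,suppress=True)
p=pose();print(p,manip.get_state()['width'],manip.get_state()['contact_force'])
a=inpress(-50-88,0); b=inpress(-57,0)
plan([[*a,.0415,5.1],[*b,.0415,5.1]])
E
```

```text
[ 0.3756 -0.0013  0.0465  5.1771] 0.010862516296861635 [-0.2991  0.5467 -0.8146]
1 [0.001, 0.001, 0.01, 0.0]
  -> [ 0.3761 -0.0017  0.0415  5.1771]
2 [0.162, 0.0, 0.0, 0.0]
  -> [0.4568 0.0056 0.0415 5.1771]
```

Emit:
step_arm:
  moves: [0.001, 0.001, 0.01, 0, 1, 0.001, 0.001, 0.01, 0, 1, 0.05, 0.001, 0.01, 0, 1, 0.1, 0.001, 0.01, 0, 1, 0.13, 0.001, 0.01, 0, 1]

```text
clock: 33.4
position: [0.4435, 0.0033, 0.0426]
ee_rot: [0.0, 0.999, 0.045, 0.002]
contact_force: [0.6, -0.7, -0.7]
width: 0.0105
```

Emit:
step_arm:
  moves: [0.02, 0, 0, 0, 1, 0.034, 0, 0, 0, 1, 0.034, 0, 0.003, 0, 1, 0.034, 0, 0.003, 0, 1]

```text
clock: 33.8
position: [0.4563, 0.0049, 0.04]
ee_rot: [-0.0, 0.999, 0.045, -0.001]
contact_force: [0.3, 0.0, -0.4]
width: 0.0107
```

Emit:
step_arm:
  moves: [0.004, 0, 0, 0, 1, 0.008, 0, 0, 0, 1, 0.01, 0, 0, 0, 1]

```text
clock: 34.1
position: [0.4625, 0.0052, 0.0404]
ee_rot: [-0.0, 0.999, 0.045, 0.0]
contact_force: [-1.1, -0.1, -0.2]
width: 0.0109
```

Emit:
step_arm:
  moves: [0.004, 0, 0, 0, 1, 0.004, 0, 0, 0, 1, 0.004, 0, 0, 0, 1]

```text
clock: 34.4
position: [0.4636, 0.0055, 0.0401]
ee_rot: [-0.0, 0.999, 0.045, -0.001]
contact_force: [-1.8, -1.4, 0.6]
width: 0.011
```

Emit:
step_arm:
  moves: [0.004, 0, 0, 0, 1, 0.004, 0, 0, 0, 1, 0.004, 0, 0, 0, 1]

```text
clock: 34.7
position: [0.4637, 0.0058, 0.0398]
ee_rot: [-0.0, 0.999, 0.045, -0.003]
contact_force: [-6.6, -0.5, 2.8]
width: 0.0109
```

Emit:
step_arm:
  moves: [0.003, 0, 0, 0, 1, 0.003, 0, 0, 0, 1, 0.003, 0, 0, 0, 1]

```text
clock: 35.0
position: [0.4637, 0.0058, 0.0397]
ee_rot: [-0.0, 0.999, 0.045, -0.004]
contact_force: [-8.8, -2.2, 4.9]
width: 0.011
```

Home (0.4637 against 0.4639, with push-back). Release and on to the last fresh plate.

Emit:
step_arm:
  moves: [0, 0, 0, 0, 0.6, 0, 0, 0, 0, 0.1, 0, 0, 0, 0, 0.1, 0, 0, -0.06, 0, 0.1, 0, 0, -0.12, 0, 0.1]

```text
clock: 35.5
position: [0.468, 0.0058, 0.1005]
ee_rot: [-0.0, 0.999, 0.045, -0.001]
contact_force: [0.2, 0.3, 0.1]
width: 0.0382
```

Emit:
step_arm:
  moves: [0, 0, 0, 0, 0.1, 0, 0, 0, 0, 0.1, 0, 0, 0, 0, 0.1]

```text
clock: 35.8
position: [0.4674, 0.0059, 0.0995]
ee_rot: [-0.0, 0.999, 0.045, -0.001]
contact_force: [0.3, -0.1, 0.1]
width: 0.0385
```

```bash
python3 - <<'E'
from h import *
np.set_printoptions(precision=4,suppress=True)
p=pose();print(p)
print(orange(snap('top','t11')))
plan([[.4108,.368,.10,22.8],[.4108,.368,.04,22.8]])
E
```

```text
[0.4674 0.0059 0.0995 5.1274]
[(array([150.9, 270.9]), array([0.4112, 0.3709]), np.int32(50))]
4 [-0.024, -0.366, -0.001, -0.049]
4 [0.033, -0.365, -0.001, -0.049]
  -> [ 0.4109  0.3682  0.1003 22.766 ]
2 [-0.0, 0.0, 0.121, -0.0]
  -> [ 0.4109  0.3682  0.0398 22.766 ]
```

Emit:
step_arm:
  moves: [-0.024, -0.366, -0.001, -0.049, 0.1, -0.024, -0.366, -0.001, -0.049, 0.1, -0.024, -0.366, -0.001, -0.049, 0.1, -0.024, -0.366, -0.001, -0.049, 0.1, -0.024, -0.366, -0.001, -0.049, 0.1]

```text
clock: 36.35
position: [0.4383, 0.1902, 0.0997]
ee_rot: [-0.001, 0.992, 0.124, -0.001]
contact_force: [0.6, -0.8, 0.0]
width: 0.0383
```

Emit:
step_arm:
  moves: [0.033, -0.365, -0.001, -0.049, 0.1, 0.033, -0.365, -0.001, -0.049, 0.1, 0.033, -0.365, -0.001, -0.049, 0.1, 0.033, -0.365, -0.001, -0.049, 0.1, 0.033, -0.365, -0.001, -0.049, 0.1]

```text
clock: 36.85
position: [0.4116, 0.371, 0.1003]
ee_rot: [-0.001, 0.98, 0.199, 0.0]
contact_force: [0.4, -0.3, -0.2]
width: 0.0383
```

Emit:
step_arm:
  moves: [0, 0, 0.07, 0, 0.1, 0, 0, 0.121, 0, 0.1, 0, 0, 0.121, 0, 0.1, 0, 0, 0.121, 0, 0.1]

```text
clock: 37.25
position: [0.4118, 0.3667, 0.0403]
ee_rot: [0.001, 0.98, 0.197, -0.001]
contact_force: [-0.2, -0.6, 0.3]
width: 0.0386
```

```bash
python3 - <<'E'
from h import *
np.set_printoptions(precision=4,suppress=True)
p=pose();print(p)
plan([[.4108,.3685,.0285,22.8]])
s=snap('side','s12'); crop(s,140,140,240,210,'s12c',6)
E
```

```text
[ 0.4118  0.3667  0.0403 22.7065]
1 [-0.0, -0.004, 0.024, -0.001]
  -> [ 0.411   0.3685  0.0283 22.8865]
```

View pics/s12c.png

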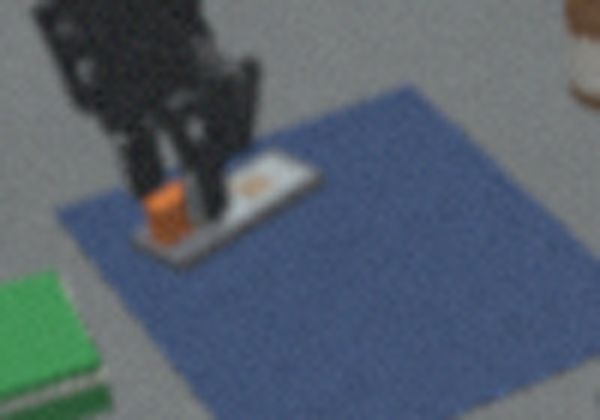

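The fingers straddle the rib of the knocked plate (orange at about (168, 215) in the crop); I grip it.

Emit:
step_arm:
  moves: [0, -0.004, 0.024, 0, 0.1, 0, -0.004, 0.024, 0, 0.1, 0, -0.004, 0.024, 0, 1, 0, -0.004, 0.024, 0, 1, 0, -0.004, 0.024, 0, 1]

```text
clock: 37.8
position: [0.4112, 0.3702, 0.0294]
ee_rot: [-0.0, 0.98, 0.197, 0.001]
contact_force: [0.5, 0.9, 2.1]
width: 0.0108
```

Emit:
step_arm:
  moves: [0, 0, 0, 0, 1, 0, 0, 0, 0, 1]

```text
clock: 38.0
position: [0.4112, 0.3702, 0.0293]
ee_rot: [-0.0, 0.98, 0.197, 0.001]
contact_force: [0.0, -0.3, 5.1]
width: 0.0106
```

```bash
python3 - <<'E'
from h import *
np.set_printoptions(precision=4,suppress=True)
p=pose();print(p,manip.get_state()['width'],manip.get_state()['contact_force'])
a=inpress(-50-88,-58); print(inpress(-50,-58))
plan([[*p[:2],.09,p[3]],[*a,.09,5.1]])
E
```

```text
[ 0.4112  0.3702  0.0293 22.7718] 0.010625340502299485 [ 0.0275 -0.3412  5.0686]
[ 0.4691 -0.0516]
2 [0.0, 0.0, -0.121, -0.0]
  -> [ 0.4112  0.3702  0.0898 22.7718]
5 [-0.194, 0.385, -0.0, 0.049]
5 [-0.133, 0.41, -0.0, 0.049]
  -> [ 0.3812 -0.0599  0.0898  5.1318]
```

Emit:
step_arm:
  moves: [0, 0, -0.06, 0, 1, 0, 0, -0.121, 0, 1, 0, 0, -0.121, 0, 1]

```text
clock: 38.3
position: [0.4131, 0.3716, 0.0928]
ee_rot: [-0.002, 0.98, 0.197, 0.004]
contact_force: [0.8, 1.3, -0.3]
width: 0.0104
```

Emit:
step_arm:
  moves: [-0.04, 0.08, 0, 0.01, 1, -0.08, 0.16, 0, 0.02, 1, -0.12, 0.24, 0, 0.03, 1, -0.16, 0.32, 0, 0.04, 1, -0.194, 0.385, 0, 0.049, 1]

```text
clock: 38.8
position: [0.3944, 0.1527, 0.0884]
ee_rot: [0.0, 0.993, 0.121, -0.001]
contact_force: [1.2, -0.5, -0.4]
width: 0.011
```

Emit:
step_arm:
  moves: [-0.026, 0.08, 0, 0.01, 1, -0.052, 0.17, 0, 0.02, 1, -0.08, 0.255, 0, 0.03, 1, -0.11, 0.34, 0, 0.04, 1, -0.133, 0.41, 0, 0.049, 1]

```text
clock: 39.3
position: [0.3796, -0.062, 0.0886]
ee_rot: [-0.0, 0.999, 0.044, -0.001]
contact_force: [0.4, 0.6, -0.4]
width: 0.0107
```

Emit:
step_arm:
  moves: [0, 0, 0, 0, 1, 0, 0, 0.05, 0, 1, 0, 0, 0.085, 0, 1, 0, 0, 0.085, 0, 1, 0, 0, 0.085, 0, 1]

```text
clock: 39.8
position: [0.3804, -0.0594, 0.0465]
ee_rot: [-0.0, 0.999, 0.045, -0.001]
contact_force: [0.8, 0.9, -0.2]
width: 0.0106
```

```bash
python3 - <<'E'
from h import *
np.set_printoptions(precision=4,suppress=True)
p=pose();print(p,manip.get_state()['width'],manip.get_state()['contact_force'])
a=inpress(-50-88,-58); b=inpress(-57,-58)
plan([[*a,.0415,5.1],[*b,.0415,5.1]])
E
```

```text
[ 0.3804 -0.0594  0.0465  5.1747] 0.010624243331039443 [ 0.7683  0.911  -0.1539]
1 [0.002, 0.0, 0.01, 0.0]
  -> [ 0.3814 -0.0593  0.0415  5.1747]
2 [0.162, 0.0, -0.0, 0.0]
  -> [ 0.462  -0.052   0.0415  5.1747]
```

Emit:
step_arm:
  moves: [0.001, 0, 0.01, 0, 1, 0.001, 0, 0.01, 0, 1, 0.05, 0, 0.01, 0, 1, 0.1, 0, 0.01, 0, 1, 0.13, 0, 0.01, 0, 1]

```text
clock: 40.3
position: [0.4483, -0.0544, 0.0426]
ee_rot: [0.0, 0.999, 0.045, 0.002]
contact_force: [0.4, -0.7, -0.7]
width: 0.0107
```

Emit:
step_arm:
  moves: [0.02, 0, 0, 0, 1, 0.034, 0, 0, 0, 1, 0.034, 0, 0.003, 0, 1, 0.034, 0, 0.003, 0, 1]

```text
clock: 40.7
position: [0.4614, -0.0526, 0.04]
ee_rot: [-0.0, 0.999, 0.045, -0.001]
contact_force: [-0.6, -0.7, -0.5]
width: 0.0107
```

Emit:
step_arm:
  moves: [0.004, 0, 0, 0, 1, 0.008, 0, 0, 0, 1, 0.012, 0, 0, 0, 1]

```text
clock: 41.0
position: [0.4684, -0.0523, 0.0404]
ee_rot: [-0.0, 0.999, 0.045, 0.0]
contact_force: [-0.2, 0.4, -0.3]
width: 0.0104
```

Emit:
step_arm:
  moves: [0.004, 0, 0, 0, 1, 0.006, 0, 0, 0, 1, 0.006, 0, 0, 0, 1]

```text
clock: 41.3
position: [0.4686, -0.0518, 0.0398]
ee_rot: [-0.0, 0.999, 0.045, -0.003]
contact_force: [-4.9, -1.2, 2.0]
width: 0.0109
```

Emit:
step_arm:
  moves: [0.005, 0, 0, 0, 1, 0.005, 0, 0, 0, 1, 0.005, 0, 0, 0, 1]

```text
clock: 41.6
position: [0.4686, -0.0517, 0.0396]
ee_rot: [-0.0, 0.999, 0.045, -0.005]
contact_force: [-9.9, -3.0, 6.2]
width: 0.0107
```

Emit:
step_arm:
  moves: [0, 0, 0, 0, 0.6, 0, 0, 0, 0, 0.1, 0, 0, 0, 0, 0.1, 0, 0, -0.06, 0, 0.1, 0, 0, -0.14, 0, 0.1]

```text
clock: 42.1
position: [0.4729, -0.0514, 0.1095]
ee_rot: [-0.001, 0.999, 0.045, -0.002]
contact_force: [0.5, -1.1, 0.8]
width: 0.0385
```

Emit:
step_arm:
  moves: [-0.05, 0.18, -0.09, 0, 0.1, -0.1, 0.25, -0.09, 0, 0.1, -0.15, 0.3, -0.09, 0, 0.1, -0.15, 0.3, -0.09, 0, 0.1, -0.15, 0.3, -0.09, 0, 0.1]

```text
clock: 42.6
position: [0.4123, -0.211, 0.1562]
ee_rot: [0.001, 0.999, 0.043, 0.001]
contact_force: [0.0, 0.0, 0.4]
width: 0.0387
```

```bash
python3 - <<'E'
from h import *
np.set_printoptions(precision=4,suppress=True)
p=pose();print(p)
t=snap('top','t13'); s=snap('side','s13'); 
o=np.zeros((600,800,3),np.uint8)
a=cv2.resize(s['frame'][170:275,190:335],None,fx=5.5,fy=5.5,interpolation=cv2.INTER_CUBIC); o[:min(600,a.shape[0]),:min(800,a.shape[1])]=a[:600,:800]
cv2.imwrite('pics/s13c.png',o)
print(orange(t),[inpress(-50,y).round(4) for y in(-58,0,58)])
E
```

```text
[ 0.4123 -0.211   0.1562  4.8853]
[(array([304.4, 245.9]), array([ 0.4707, -0.0526]), np.int32(49)), (array([283.8, 248.1]), array([0.4658, 0.005 ]), np.int32(45)), (array([263. , 250.5]), array([0.4604, 0.0628]), np.int32(49))] [array([ 0.4691, -0.0516]), array([0.4639, 0.0062]), array([0.4587, 0.0639])]
```

View pics/s13c.png

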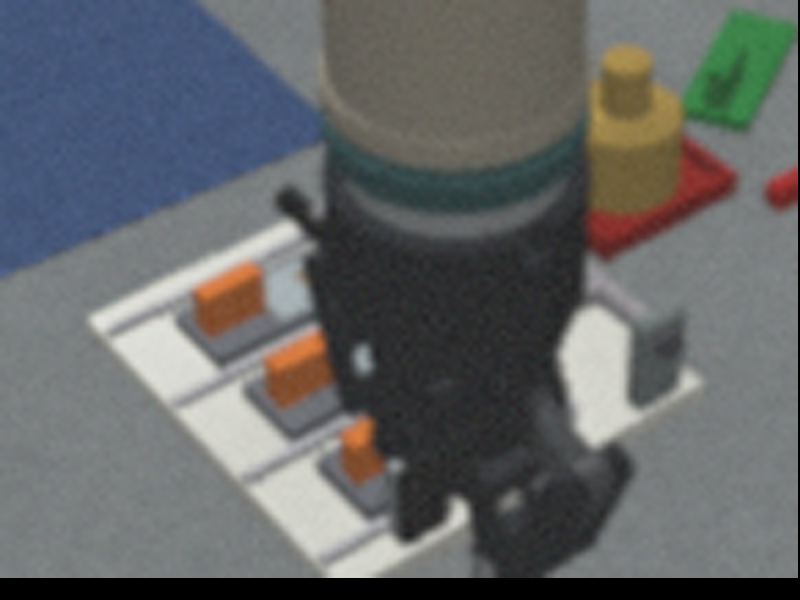

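All three orange ribs are home: the top view puts them 1.6–1.9 mm past the seats, the same for all three, which is calibration bias. The weight still stands on the paddle. Now I fetch the weight.

```bash
python3 - <<'E'
from h import *
np.set_printoptions(precision=4,suppress=True)
s=load('s13'); print('knob top',at(s,627/5.5+190,60/5.5+170,.118))
t=load('t13'); hsv=cv2.cvtColor(t['frame'],cv2.COLOR_BGR2HSV); n,l,st,ce=cv2.connectedComponentsWithStats(cv2.inRange(hsv,(15,100,80),(30,220,255)))
print([(ce[i],at(t,*ce[i],.10)[:2],st[i].tolist()) for i in range(1,n) if 200<ce[i][0]<420 and st[i,4]>50])
plan([[.52,-.06,.19,5.1],[.65,.0225,.19,5.1],[.65,.0225,.111,5.1]])
E
```

```text
knob top [0.648  0.0177 0.118 ]
[(array([276.7415, 179.9517]), array([0.6457, 0.0201]), [267, 169, 20, 22, 352])]
4 [0.239, -0.276, -0.069, -0.0]
  -> [ 0.5199 -0.0602  0.1899  5.0248]
4 [0.274, -0.142, -0.0, -0.0]
  -> [0.6501 0.0226 0.1899 5.0248]
2 [-0.0, 0.0, 0.158, -0.0]
  -> [0.6501 0.0226 0.1109 5.0248]
```

Emit:
step_arm:
  moves: [0.239, -0.276, -0.069, 0, -0.4, 0.239, -0.276, -0.069, 0, -0.4, 0.239, -0.276, -0.069, 0, -0.4, 0.239, -0.276, -0.069, 0, -0.4, 0.239, -0.276, -0.069, 0, -0.4]

```text
clock: 43.2
position: [0.5227, -0.0547, 0.1904]
ee_rot: [-0.001, 0.999, 0.048, 0.002]
contact_force: [-1.0, 0.0, -0.5]
width: 0.0595
```

Emit:
step_arm:
  moves: [0.272, -0.14, 0, 0, -0.4, 0.272, -0.14, 0, 0, -0.4, 0.272, -0.14, 0, 0, -0.4, 0.272, -0.14, 0, 0, -0.4, 0.272, -0.14, 0, 0, -0.4]

```text
clock: 43.7
position: [0.6485, 0.0237, 0.1882]
ee_rot: [-0.0, 0.999, 0.046, -0.001]
contact_force: [-0.5, -0.3, -0.7]
width: 0.06
```

Emit:
step_arm:
  moves: [0, 0, 0.05, 0, -0.4, 0, 0, 0.06, 0, -0.4, 0, 0, 0.06, 0, -0.4, 0, 0, 0.06, 0, -0.4]

```text
clock: 44.1
position: [0.6481, 0.0216, 0.1605]
ee_rot: [0.0, 0.999, 0.044, 0.0]
contact_force: [-0.3, 0.0, 0.8]
width: 0.0601
```

```bash
python3 - <<'E'
from h import *
np.set_printoptions(precision=4,suppress=True)
print(pose(),manip.get_state()['width']); plan([[.649,.0215,.111,5.1]])
E
```

```text
[0.6481 0.0216 0.1605 5.0954] 0.06011285025541404
1 [0.002, 0.0, 0.099, -0.0]
  -> [0.6491 0.0217 0.111  5.0954]
```

Emit:
step_arm:
  moves: [0.002, 0, 0.06, 0, -0.4, 0.002, 0, 0.09, 0, -0.4, 0.002, 0, 0.099, 0, -0.4, 0.002, 0, 0.099, 0, -0.4]

```text
clock: 44.5
position: [0.6495, 0.0219, 0.1107]
ee_rot: [-0.0, 0.999, 0.045, 0.0]
contact_force: [0.6, -0.2, -0.6]
width: 0.0601
```

Emit:
step_arm:
  moves: [0, 0, 0, 0, 1, 0, 0, 0, 0, 1, 0, 0, 0, 0, 1, 0, 0, 0, 0, 1, 0, 0, 0, 0, 1]
  force: 80

```text
clock: 45.0
position: [0.6505, 0.0215, 0.1119]
ee_rot: [0.001, 0.999, 0.045, 0.001]
contact_force: [-1.0, -1.7, 5.4]
width: 0.0219
```

Emit:
step_arm:
  moves: [0, 0, -0.01, 0, 1, 0, 0, -0.02, 0, 1, 0, 0, -0.03, 0, 1, 0, 0, -0.04, 0, 1, 0, 0, -0.05, 0, 1]

```text
clock: 45.5
position: [0.6484, 0.0225, 0.1347]
ee_rot: [-0.0, 0.999, 0.045, -0.002]
contact_force: [0.2, 1.0, -7.1]
width: 0.0217
```

Emit:
step_arm:
  moves: [0, 0, -0.03, 0, 1, 0, 0, -0.06, 0, 1, 0, 0, -0.06, 0, 1, 0, 0, -0.06, 0, 1]

```text
clock: 45.9
position: [0.6492, 0.0225, 0.1648]
ee_rot: [-0.0, 0.999, 0.045, -0.0]
contact_force: [-0.1, 0.3, -8.2]
width: 0.0214
```

```bash
python3 - <<'E'
from h import *
np.set_printoptions(precision=4,suppress=True)
print(pose(),manip.get_state()['width'],manip.get_state()['contact_force']); plan([[.633,-.235,.165,5.1],[.633,-.235,.071,5.1]])
E
```

```text
[0.6492 0.0225 0.1648 5.1314] 0.021447685511873826 [-0.0771  0.3244 -8.2442]
3 [-0.039, 0.255, -0.0, 0.0]
3 [-0.039, 0.255, -0.0, 0.0]
  -> [ 0.6331 -0.235   0.1648  5.1314]
2 [-0.0, 0.0, 0.188, 0.0]
  -> [ 0.6331 -0.235   0.0708  5.1314]
```

Emit:
step_arm:
  moves: [-0.012, 0.08, 0, 0, 1, -0.025, 0.16, 0, 0, 1, -0.037, 0.23, 0, 0, 1, -0.039, 0.255, 0, 0, 1]

```text
clock: 46.3
position: [0.6401, -0.1103, 0.1636]
ee_rot: [0.001, 0.999, 0.043, -0.002]
contact_force: [0.2, 0.4, -8.4]
width: 0.0213
```

Emit:
step_arm:
  moves: [-0.012, 0.08, 0, 0, 1, -0.025, 0.16, 0, 0, 1, -0.037, 0.23, 0, 0, 1, -0.039, 0.255, 0, 0, 1, -0.039, 0.255, 0, 0, 1]

```text
clock: 46.8
position: [0.6329, -0.2371, 0.1638]
ee_rot: [-0.0, 0.999, 0.043, -0.001]
contact_force: [0.1, 0.3, -8.8]
width: 0.0215
```

Emit:
step_arm:
  moves: [0, 0, 0.06, 0, 1, 0, 0, 0.11, 0, 1, 0, 0, 0.15, 0, 1, 0, 0, 0.16, 0, 1, 0, 0, 0.16, 0, 1]

```text
clock: 47.3
position: [0.6329, -0.2334, 0.084]
ee_rot: [-0.001, 0.999, 0.045, -0.001]
contact_force: [0.1, 0.1, -7.6]
width: 0.0216
```

```bash
python3 - <<'E'
from h import *
np.set_printoptions(precision=4,suppress=True)
print(pose(),manip.get_state()['width'],manip.get_state()['contact_force']); plan([[.633,-.235,.072,5.1]])
t=snap('side','s14');hsv=cv2.cvtColor(t['frame'],cv2.COLOR_BGR2HSV); m=cv2.inRange(hsv,(15,90,50),(30,230,255)); m[:, :300]=0; m[:,430:]=0; m[:200]=0;m[320:]=0
n,l,st,ce=cv2.connectedComponentsWithStats(m); print([(ce[i],st[i].tolist()) for i in range(1,n) if st[i,4]>40])
E
```

```text
[ 0.6329 -0.2334  0.084   5.1858] 0.02160314734813875 [ 0.1199  0.0948 -7.5947]
1 [-0.0, 0.003, 0.024, 0.0]
  -> [ 0.633  -0.2349  0.072   5.1858]
[(array([362.718 , 268.4165]), [350, 248, 28, 36, 617])]
```

Emit:
step_arm:
  moves: [0, 0.003, 0.015, 0, 1, 0, 0.003, 0.024, 0, 1, 0, 0.003, 0.024, 0, 1]

```text
clock: 47.65
position: [0.6332, -0.2366, 0.0729]
ee_rot: [-0.0, 0.999, 0.045, -0.0]
contact_force: [-1.3, -0.1, -8.2]
width: 0.0214
```

Emit:
step_arm:
  moves: [0, 0, 0.003, 0, 1, 0, 0, 0.003, 0, 1]

```text
clock: 47.85
position: [0.6336, -0.2369, 0.0719]
ee_rot: [-0.0, 0.999, 0.045, 0.0]
contact_force: [-0.5, -0.2, -8.2]
width: 0.0216
```

Emit:
step_arm:
  moves: [0, 0, 0.003, 0, 1, 0, 0, 0.003, 0, 1]

```text
clock: 48.05
position: [0.6338, -0.2369, 0.0704]
ee_rot: [0.0, 0.999, 0.045, 0.0]
contact_force: [-0.6, 0.5, -8.0]
width: 0.0216
```

Emit:
step_arm:
  moves: [0, 0, 0.003, 0, 1, 0, 0, 0.003, 0, 1]

```text
clock: 48.25
position: [0.6338, -0.237, 0.0702]
ee_rot: [0.0, 0.999, 0.045, 0.0]
contact_force: [-2.8, -0.2, 1.9]
width: 0.0212
```

Emit:
step_arm:
  moves: [0, 0, 0.002, 0, 1, 0, 0, 0.002, 0, 1]

```text
clock: 48.45
position: [0.6337, -0.2371, 0.0702]
ee_rot: [0.001, 0.999, 0.045, 0.001]
contact_force: [-5.1, 0.2, 6.7]
width: 0.0217
```

The weight is seated on the stand. Release, rise, and move clear for a last look.

Emit:
step_arm:
  moves: [0, 0, -0.002, 0, 1, 0, 0, -0.002, 0, 0.4, 0, 0, -0.002, 0, -0.2, 0, 0, -0.002, 0, -0.4, 0, 0, -0.002, 0, -0.4]

```text
clock: 48.95
position: [0.6341, -0.2368, 0.0688]
ee_rot: [0.0, 0.999, 0.045, 0.0]
contact_force: [0.2, -0.0, -0.6]
width: 0.06
```

Emit:
step_arm:
  moves: [0, 0, -0.08, 0, -0.4, 0, 0, -0.17, 0, -0.4, 0, 0, -0.25, 0, -0.4, 0, 0, -0.3, 0, -0.4]

```text
clock: 49.35
position: [0.635, -0.2373, 0.2227]
ee_rot: [0.001, 0.999, 0.045, 0.003]
contact_force: [-0.2, 0.0, 0.5]
width: 0.0595
```

Emit:
step_arm:
  moves: [0.1, 0.1, 0, 0, -0.4, 0.1, 0.2, 0, 0, -0.4, 0.1, 0.3, 0, 0, -0.4, 0.1, 0.35, 0, 0, -0.4, 0.1, 0.35, 0, 0, -0.4]

```text
clock: 49.85
position: [0.6984, -0.4134, 0.2164]
ee_rot: [0.001, 0.999, 0.042, -0.0]
contact_force: [-0.6, 0.2, -0.7]
width: 0.0593
```

```bash
python3 - <<'E'
from h import *
np.set_printoptions(precision=4,suppress=True)
print(pose(),manip.get_state()['contact_force'])
s=snap('side','s15'); t=snap('top','t15')
a=cv2.resize(s['frame'][165:385,200:400],None,fx=2.7,fy=2.7,interpolation=cv2.INTER_CUBIC)
b=cv2.resize(t['frame'][155:275,232:330],None,fx=2.6,fy=2.6,interpolation=cv2.INTER_CUBIC)
o=np.zeros((600,800,3),np.uint8); o[:a.shape[0],:a.shape[1]]=a; o[:b.shape[0],542:542+b.shape[1]]=b
c=cv2.resize(t['frame'][165:290,345:445],None,fx=2.2,fy=2.2); o[318:318+c.shape[0],542:542+c.shape[1]]=c
cv2.imwrite('pics/final.png',o)
print([(x[0],x[1]) for x in orange(t)],[inpress(-50,y).round(4) for y in(-58,0,58)])
hsv=cv2.cvtColor(t['frame'],cv2.COLOR_BGR2HSV)
n,l,st,ce=cv2.connectedComponentsWithStats(cv2.inRange(hsv,(108,120,90),(125,255,255)))
R=Ro.from_euler('z',TY,degrees=True).as_matrix()[:2,:2]
print([(ce[i].round(1),((at(t,*ce[i],.034)[:2]-TC)@R).round(4),st[i,4]) for i in range(1,n) if st[i,4]>20 and 350<ce[i][0]<440])
E
```

```text
[ 0.6984 -0.4134  0.2164  4.8113] [-0.5722  0.1739 -0.7366]
[(array([304.4, 245.8]), array([ 0.471 , -0.0525])), (array([283.8, 248.1]), array([0.4658, 0.005 ])), (array([263. , 250.5]), array([0.4604, 0.0628]))] [array([ 0.4691, -0.0516]), array([0.4639, 0.0062]), array([0.4587, 0.0639])]
[(array([406.2, 231.1]), array([ 0.0207, -0.0488]), np.int32(32)), (array([390.9, 241.4]), array([0.02  , 0.0028]), np.int32(33)), (array([401.7, 255.5]), array([-0.0282, -0.    ]), np.int32(70))]
```

View pics/final.png

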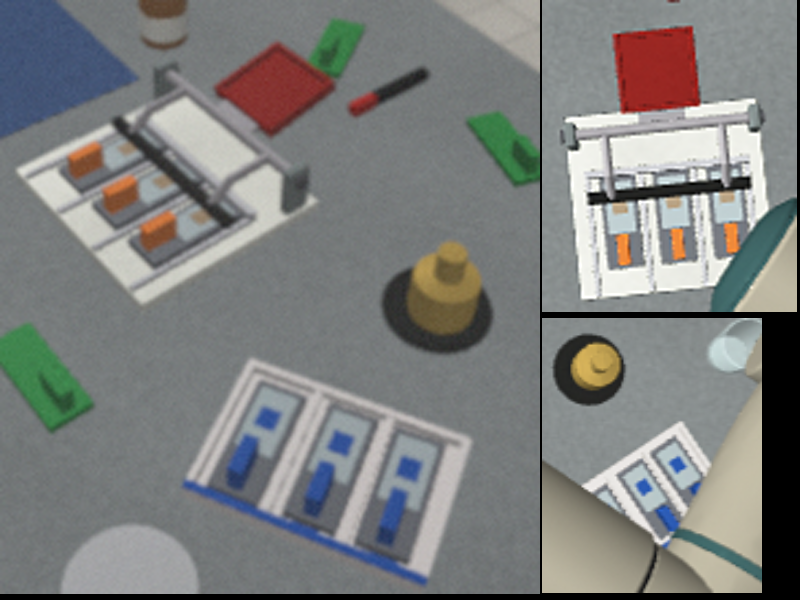

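The final picture shows the weight upright on its stand (450, 290), the bar down on three orange-ribbed plates, and three blue-ribbed plates flat in the tray with their ribs at the blue stripe. Handing in.

```bash
python3 -c "
from rig import job; print(job.sign_off())"
```

```text
the job is handed in; nothing more can be done
None
```

The changeover is done and handed in, at about 50 s on the robot's clock.

- **Weight on the paddle:** I stood the brass weight on the red paddle first, and it held the bar open by itself until every plate was in place.
- **Cured plates:** I drew out all three blue-ribbed plates and laid one in each tray compartment, ribs at the blue-striped end.
- **Fresh plates:** I slid all three orange-ribbed plates into lanes of their own, each pushed against the end stop with about 9 N. One had been knocked about 35 mm during the run; I measured its position again before gripping it.
- **Weight back:** it is upright on its black stand, and the bar closed on the fresh plates.

**Last checks:**
- **Fresh plates:** the top view puts the fresh ribs within about 2 mm of their seats. All three are offset the same way, which I take to be camera calibration.
- **Cured plates:** in the side view all three lie flat in their compartments. The first one landed about 6 mm off centre across its compartment, but measured inside the walls. In the last top view the arm hid part of the tray, so only the middle plate's rib could be measured there, about 2 mm from its mark.
- **Bystanders:** the jars, beaker, dish, slide box, marker and green look-alikes were not touched.

No check failed or disagreed beyond these offsets.

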